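Put the extraction line back in service after a filter change

ROBOT

A 6-joint arm with a two-finger parallel gripper is mounted at the origin on the work surface. World frame = base frame: x ahead of the robot, y to its left, z up, the work surface at z = 0. Lengths are in m, angles in rad, forces in N, time in s.
With the tool pointing down it reaches from about 0.35 to 0.925 m from the base axis. Payload 6.4 kg.
Tool frame: the origin (TCP) lies at the very end of the fingers, on their centre line; the grasp point (between the pads) lies 19 mm behind it (env.grip_depth is the x of the grasp point in the tool frame, in m); x points along the fingers, z is the direction in which the jaws open and shut, and the axes are right-handed (so a half turn about x gives the same grasp; the last joint's range is limited). The gripper opens to 94 mm and grips with 3 to 60 N. Pads are 16 mm wide; open, the fingers measure 119 mm over their backs; the gripper's body (75 mm by 177 mm) begins 78 mm behind the grasp point.
Start: joints at [0.977, 0.245, 1.558, -0, 1.339, -0.174], TCP at [0.265, 0.594, 0.205] pointing down, gripper open.
Joint ranges: [-3.13, 3.13], [-1.02, 2.26], [0.13, 2.54], [-0.95, 4.09], [0.21, 2.88], [-2.74, 2.74]. Speed limits (rad/s): [2.57, 2.57, 3.14, 3.14, 3.14, 3.14].

INTERFACE

Orientations are given as a rotation vector (axis times angle).
In Python, from plant import env gives the robot as it stands. The module is installed in compiled form; this text tells all that it offers.
- The arm moves only by the tool apply_moves, never from a script. Its argument "plan" is a list of rows, each a list of 3 entries, a list of its own where there are three numbers: the gripper's target within -1 to 1 (fully open at 1, half-way at 0, shut at -1), then the shift along the tool's x, y, z in cm, then the turn, a rotation vector about the tool's x, y, z in degrees. A call has 1 to 8 rows; each row is the pose to reach, as a shift and turn from the pose commanded when the call began, along the tool's axes at that moment; what a row does not reach only later rows make up. A row lasts 1/10 s, in which the tool goes at most 50 mm and 8.59 degrees, less where a joint would pass 70% of its speed; a pose out of reach is approached as far as the arm can. A call with a gripper value outside its range is refused whole. The fingers move at their own pace and stop on an object; the grip force is fixed at half the most. Time passes only in rows, so rows that repeat a pose let the fingers close. It gives the time, the measured TCP pose, the force and the opening at its end, in the units of the state.
- env.state(): the state, without advancing time (a new reading comes with each control period).
- env.capture(name): name is "side" or "top" or "wrist"; returns the picture (400x640x3 uint8, blue, green, red); there is no depth.
- env.camera_model(name): a dict with "fx", "fy", "cx", "cy" (pixels), "k1" (the pictures are not rectified: a ray, as slopes to the right and down, at radius r is drawn at 1 + k1 r^2 times it, then the intrinsics apply), "camera_from_world" (4x4, takes a point from world to camera coordinates). Camera axes: x right, y up, looking along -z (the intrinsics and any distortion apply to the point x, -y, -z); pixel columns grow to the right and rows downward; lengths in m; the calibration is good to about 2 mm. A picture is of the moment at which its call begins: read the wrist's pose just before it. camera_model takes no time and is no camera call; for the wrist camera it gives the pose at the moment of the call.
- env.hand_in(): hands the job in, once; it reports no verdict.
The state is a dict: "time_s": time; "q": joint angles; "qd": joint speeds; "joint_torque": joint torques, N m; "tool_pos": TCP position; "tcp_rot": TCP orientation; "ft_force": force on the tool from outside, world axes, zero at the start; "torque": the same for the moment, N m; "finger_gap": finger opening in m.
Only numpy, scipy, OpenCV 4.12 (cv2) and the standard library are available. Lean on these libraries where they do the work, as an engineer would, in place of code of your own. Each camera call takes 0.05 s, during which the arm holds its last target.

TASK

The dust filter has been changed, so put the extraction line back in service: set the lid gently back on the filter box, fully home and flat, with its tongue in the safety switch, and turn the duct damper from shut until the pointer on its handle stands at the brass setting clip. Leave the other things on the bench where they are.

Things in the scene. Friction and masses are not known exactly. Their poses are not given: they have to be found in the camera images.
- filter_box: Sheet-metal in-line filter box fixed to the bench, 210 (x) x 190 (y) x 180 mm high, open on top with the pleated filter 35 mm below its rim. Origin: middle of its underside, on the bench; z up. A round duct of 100 mm leaves its +y side (axis 75 mm above the bench; it carries the damper) and another its +x side. The whole assembly stands at a different place and yaw each time.
- box_rim (a point): Middle of the filter box's open top, at rim height (180 mm above the bench); axes of the box.
- switch_slot (a point): Centre of the mouth of the safety switch's slot, which opens straight up; axes of the box. The slot is 7 mm (box x) x 18 mm (box y) and 31 mm deep with a 3 mm lead-in; the switch head (31 x 34 mm, black) stands on the box's +x face near its -y corner, its top 175 mm above the bench: at (132, -68, 175) mm from the box origin.
- lid: Loose sheet-steel lid, 220 (x) x 200 (y) x 33 mm, 0.4 to 0.75 kg, like a shoe-box lid: 3 mm top and a 30 mm skirt that goes outside the box walls with 3 mm of play all round until the top rests on the box's rim. Starts standing on its skirt on the bench. Origin: middle of the skirt's lower edge; y along the handle. Home, its axes are the box's and its origin is 30 mm under box_rim. No latch.
- lid_handle (a point): Middle of the lid's bow handle, a flat-sided black bar 14 mm wide (lid x), 12 mm high, 116 mm long (lid y) on two end posts 92 mm apart (clear); 73 mm above the lid's origin, clear of the lid's top by 34 mm.
- tongue_tip (a point): Middle of the lower end of the flat steel tongue which hangs beside the lid's +x edge, 4 mm (lid x) x 14 mm (lid y), pointing straight down: at (132, -68, 2) mm from the lid's origin. When the lid is home the tip is 23 mm below the slot's mouth.
- damper (a joint): Angle of the damper handle about its upright spindle: 0 = shut (lever across the duct, knob towards the box's -x), growing clockwise seen from above to 1.571 = open (lever along the duct, knob towards the box's +y); stops at both ends. Even friction (about 0.12 N m) holds it wherever it is left. Starts between 0 and 0.3.
- spindle (a point): Point on the damper's spindle axis, on top of its quadrant plate (a graduated aluminium disc of 112 mm, 153 mm above the bench), 215 mm along +y from the box's origin; axes of the box.
- damper_knob (a point): The upright black round knob at the end of the damper's lever, 22 mm in diameter, 72 mm from the spindle axis. This point is on its axis, 190 mm above the bench; the knob runs from 164 mm (the lever's top) to 206 mm above the bench. It moves with the handle; its x axis points from the knob to the spindle and on to the pointer.
- pointer_tip (a point): Point of the pointer: the short pointed tail of the handle, opposite the knob, 42 mm from the spindle axis, 161 mm above the bench.
- set_mark (a point): Where the pointer's tip has to stand: just short of the inward point of the small brass setting clip (18 x 12 x 9 mm) on the rim of the quadrant plate, 42 mm from the spindle axis. Its x axis points outward from the spindle through the clip. The clip is at a different place each time, 0.75 to 1.4 rad of handle travel from shut, and does not move.
- brass_ring: Bystander: a flat brass ring lying on the bench, 110 mm outside diameter, 14 mm high; origin at the middle of its underside.
- tin: Bystander: a small round tin, 60 mm in diameter, 75 mm high; origin at the middle of its base.
- screwdriver: Bystander: a screwdriver lying on the bench; origin at its underside.

How it is judged:
By the outcome, as a careful person would: the job done as asked, in the order asked, and still so for the second after the job is handed in, with the robot touching nothing.
It also fails if it takes over 67 s, if anything falls off the work surface, if the arm or the gripper's body presses on something with over 40 N, if the wrist force passes 120 N, or if a joint passes its speed limit or range.

## Working session

There is one attempt and no reset: what is moved stays moved. The work goes in short steps, Python scripts to look and compute and a tool call to move; the robot and the scene stay as the last step left them, time stands still between calls to the robot, and variables do not carry over. Pictures are saved under pics/ and viewed, and the job is handed in when it is done.

Besides the shell and the picture viewer there is one more tool, called after "Request:" by a JSON object that holds its "name" and its "arguments", one argument or row to a line. apply_moves: Moves the arm, as the interface text tells. Its arguments: {"type":"object","properties":{"plan":{"type":"array"}},"required":["plan"]}

```bash
mkdir -p pics; python3 - <<'E'
from plant import env
import cv2
print(env.state())
for n in("top","side","wrist"):
    print(n,env.camera_model(n)); cv2.imwrite(f"pics/{n}0.png",env.capture(n))
print(env.grip_depth)
E
```

```text
{'time_s': 0.0, 'q': array([ 9.76862616e-01,  2.45783937e-01,  1.55900657e+00, -2.93387921e-05,
        1.33870628e+00, -1.74093036e-01]), 'qd': array([ 1.18287593e-03,  3.60642163e-05, -5.09167010e-05,  6.84398615e-04,
        7.23105458e-04,  2.03032782e-03]), 'joint_torque': array([ 1.14288581e-03, -4.15845072e+01, -3.14600658e+01,  6.85762195e-02,
        3.32967821e-02, -1.49275761e-04]), 'tool_pos': array([0.26460433, 0.59304261, 0.20436865]), 'tcp_rot': array([-0.89549246,  1.38083563,  0.89422606]), 'ft_force': array([ 0.60554432, -0.46811053, -0.36622437]), 'torque': array([-0.05475004,  0.02038483,  0.00833043]), 'finger_gap': 0.09384941982953314}
top {'fx': 384.6813768675309, 'fy': 384.6813768675309, 'cx': 322.1475122128634, 'cy': 204.19211810309403, 'k1': -0.08415150913562629, 'camera_from_world': array([[ 0.00718634, -0.99971263,  0.02286939, -0.04341585],
       [ 0.99481212,  0.00946817,  0.10128771, -0.53153044],
       [-0.10147513,  0.02202285,  0.99459429, -1.41793752],
       [ 0.        ,  0.        ,  0.        ,  1.        ]])}
side {'fx': 409.1852655679223, 'fy': 409.1852655679223, 'cx': 332.10029138289167, 'cy': 199.23264578255896, 'k1': 0.022229339142109842, 'camera_from_world': array([[-0.86177486,  0.50708769,  0.01435867,  0.46799843],
       [-0.27175237, -0.48536284,  0.83100756,  0.02379602],
       [ 0.42836287,  0.71223942,  0.55607577, -1.69966957],
       [ 0.        ,  0.        ,  0.        ,  1.        ]])}
wrist {'fx': 287.97823626241393, 'fy': 287.97823626241393, 'cx': 318.11638670362925, 'cy': 190.9119122569019, 'k1': -0.03012997926736308, 'camera_from_world': array([[ 0.40741878,  0.91324068, -0.00117924, -0.64955833],
       [-0.87526773,  0.39010899, -0.2858695 ,  0.03011598],
       [-0.26060762,  0.11750076,  0.95826783, -0.39084217],
       [ 0.        ,  0.        ,  0.        ,  1.        ]])}
-0.0188
```

View pics/top0.png

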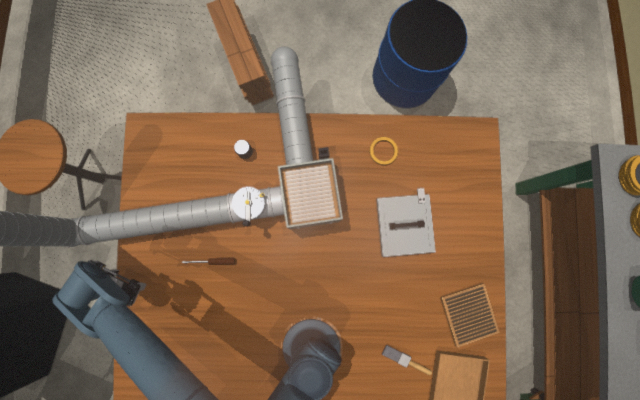

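View pics/side0.png

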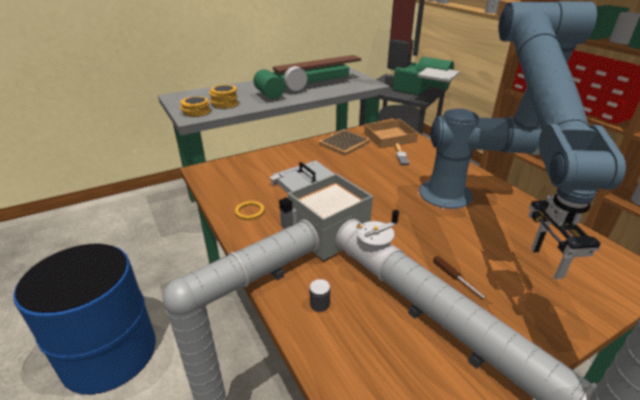

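View pics/wrist0.png

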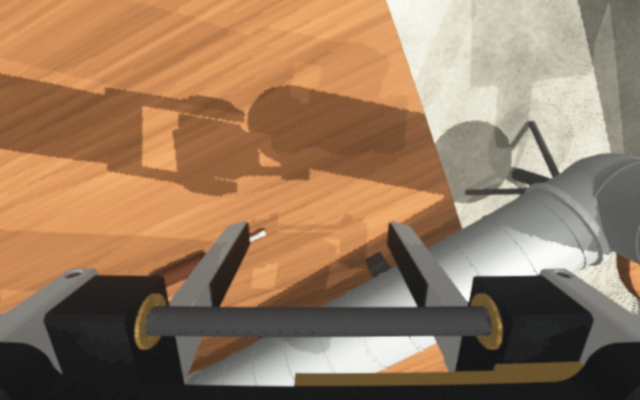

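```bash
cat > h.py <<'E'
import numpy as np, cv2
from scipy.spatial.transform import Rotation as R
from plant import env
def ray(m,uv):
    uv=np.atleast_2d(uv).astype(float)
    d=np.c_[(uv[:,0]-m['cx'])/m['fx'],(uv[:,1]-m['cy'])/m['fy']]
    s=d.copy()
    for _ in range(30): s=d/(1+m['k1']*(s**2).sum(1,keepdims=True))
    T=m['camera_from_world'];Rm=T[:3,:3];c=-Rm.T@T[:3,3]
    return c,np.c_[s[:,0],-s[:,1],-np.ones(len(s))]@Rm
def onz(m,uv,z):
    c,d=ray(m,uv); return c+d*((z-c[2])/d[:,2])[:,None]
def proj(m,P):
    P=np.atleast_2d(P);T=m['camera_from_world'];p=P@T[:3,:3].T+T[:3,3]
    s=np.c_[p[:,0],-p[:,1]]/-p[:,2:3]; s=s*(1+m['k1']*(s**2).sum(1,keepdims=True))
    return s*[m['fx'],m['fy']]+[m['cx'],m['cy']]
def crop(src,dst,x0,y0,x1,y1,k):
    im=cv2.imread(src)[y0:y1,x0:x1]; cv2.imwrite(dst,cv2.resize(im,None,fx=k,fy=k,interpolation=cv2.INTER_CUBIC))
E
python3 - <<'E'
from h import *
crop("pics/top0.png","pics/top0a.png",225,140,445,265,3.6)
E
```

```text
(no output)
```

View pics/top0a.png

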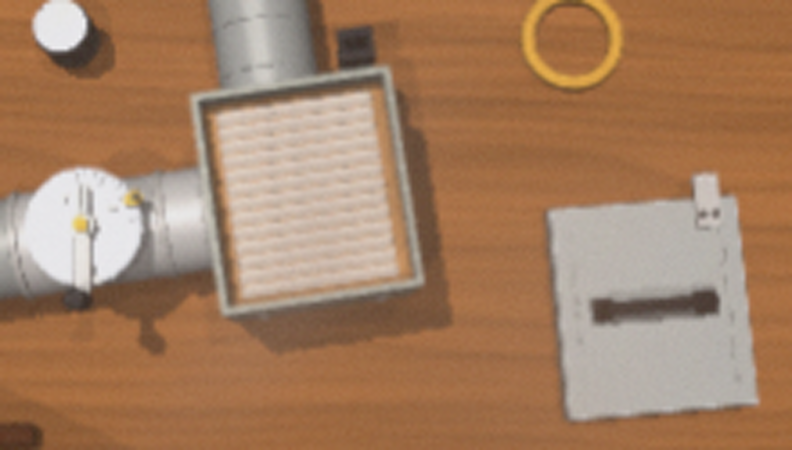

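```bash
python3 - <<'E'
from h import *
m=env.camera_model("top")
def fit(name,c,z,hx,hy):
    P=onz(m,np.array(c)/3.6+[225,140],z)[:,:2]
    # order: (+x,+y),(+x,-y),(-x,-y),(-x,+y)
    M=np.array([[hx,hy],[hx,-hy],[-hx,-hy],[-hx,hy]])
    ce=P.mean(0);Q=P-ce
    a=np.arctan2((M[:,0]*Q[:,1]-M[:,1]*Q[:,0]).sum(),(M*Q).sum())
    print(name,ce,np.degrees(a),[np.linalg.norm(P[i]-P[i-1]) for i in range(4)]); return ce,a
ce,a=fit("box",[(192,97),(388,68),(423,286),(227,315)],.18,.105,.095)
cl,al=fit("lid",[(549,211),(736,197),(757,404),(568,419)],.033,.11,.1)
for n,p,z in(("spindle",(81,224),.165),("clip",(133,199),.16),("knob",(77,298),.206),("ring",(572,41),.014),("slot",(357,45),.175),("tongue",(707,200),.035),("tin",(61,26),.075),("h1",(605,310),.08),("h2",(707,301),.08)):
    P=onz(m,np.array(p)/3.6+[225,140],z)[0,:2]
    print(n,P, "box frame",R.from_euler('z',-a).as_matrix()[:2,:2]@(P-ce))
E
```

```text
box [0.55406842 0.00413536] 9.38346008131031 [np.float64(0.20790184730594824), np.float64(0.1869802258271523), np.float64(0.20886389333302272), np.float64(0.18394779437669648)]
lid [ 0.45457968 -0.35615933] 4.775545699000776 [np.float64(0.2168710226486534), np.float64(0.20008764865971018), np.float64(0.2180080018178842), np.float64(0.19973603249927135)]
spindle [0.52215501 0.21763912] box frame [0.00332352 0.21585012]
clip [0.54698939 0.16976326] box frame [0.02001985 0.16456585]
knob [0.45018856 0.2124271 ] box frame [-0.06852975  0.22244133]
ring [ 0.74124015 -0.27714974] box frame [ 0.13880619 -0.308038  ]
slot [ 0.69481686 -0.04134684] box frame [ 0.13144965 -0.06782141]
tongue [ 0.56759576 -0.41484261] box frame [-0.05496431 -0.41557726]
tin [0.73561307 0.25975529] box frame [0.22079202 0.2226003 ]
h1 [ 0.44907777 -0.295555  ] box frame [-0.15244766 -0.27856249]
h2 [ 0.45882244 -0.40009402] box frame [-0.15987754 -0.38329148]
```

```bash
cat >> h.py <<'E'
def st():
    s=env.state(); return s, np.array(s['tool_pos']), R.from_rotvec(s['tcp_rot'])
def target_rot(yaw):
    "tool x down, tool z along +-(cos yaw, sin yaw); nearer of two"
    s,p,r=st(); best=None
    for y in(yaw,yaw+np.pi):
        z=np.array([np.cos(y),np.sin(y),0]);x=np.array([0,0,-1.]);yy=np.cross(z,x)
        t=R.from_matrix(np.c_[x,yy,z])
        d=(r.inv()*t).magnitude()
        if best is None or d<best[0]: best=(d,t)
    return best[1]
def rel(P,rot=None):
    s,p,r=st(); d=r.inv().apply(np.array(P)-p)*100
    w=np.degrees((r.inv()*rot).as_rotvec()) if rot is not None else np.zeros(3)
    print("shift cm",d.round(2),"turn",w.round(2))
def show():
    s,p,r=st(); print("t",round(s['time_s'],2),"tcp",p.round(4),"zaxis",r.as_matrix()[:,2].round(3),"xaxis",r.as_matrix()[:,0].round(3),"F",s['ft_force'].round(2),"gap",round(s['finger_gap'],4),"q",s['q'].round(3))
E
python3 - <<'E'
from h import *
show()
t=target_rot(np.radians(4.8))
rel([.265,.593,.34]); rel([.38,0.05,.34],t); rel([.4546,-.356,.2],t)
E
```

```text
t 0.15 tcp [0.2647 0.5932 0.2046] zaxis [ 0.408  0.913 -0.001] xaxis [-0.001 -0.001 -1.   ] F [ 0.44  1.09 -0.08] gap 0.0942 q [ 0.977  0.246  1.559  0.     1.339 -0.174]
shift cm [-13.54  -0.04  -0.02] turn [0. 0. 0.]
shift cm [-13.48 -32.67 -44.92] turn [ 6.115e+01 -8.000e-02  3.000e-02]
shift cm [  0.56 -56.03 -78.94] turn [ 6.115e+01 -8.000e-02  3.000e-02]
```

Request:
{"name": "apply_moves", "arguments": {
  "plan": [
    [1,[-5,0,0],[0,0,0]],
    [1,[-9,-2,-3],[6,0,0]],
    [1,[-13.5,-5,-7],[12,0,0]],
    [1,[-13.5,-9,-12],[20,0,0]],
    [1,[-13.5,-12,-17],[28,0,0]],
    [1,[-13.5,-15,-21],[36,0,0]],
    [1,[-13.5,-18,-25],[44,0,0]],
    [1,[-13.5,-21,-29],[52,0,0]]
  ]
}}

```text
time_s: 0.95
tool_pos: [0.3298, 0.2791, 0.3401]
tcp_rot: [-0.187, 1.562, 0.187]
ft_force: [1.7, -0.4, 0.2]
finger_gap: 0.0941
```

```bash
python3 - <<'E'
from h import *
show()
t=target_rot(np.radians(4.8))
rel([.4546,-.356,.30],t)
E
```

```text
t 0.95 tcp [0.3298 0.2791 0.3401] zaxis [0.972 0.236 0.   ] xaxis [ 0. -0. -1.] F [ 1.73 -0.37  0.2 ] gap 0.0941 q [ 0.439 -0.375  1.907 -0.     1.61   0.2  ]
shift cm [  4.02 -64.66  -2.89] turn [8.87 0.02 0.  ]
```

Request:
{"name": "apply_moves", "arguments": {
  "plan": [
    [1,[0,-5,0],[4,0,0]],
    [1,[0,-10,0],[8,0,0]],
    [1,[0,-15,0],[8,0,0]],
    [1,[0,-20,0],[8,0,0]],
    [1,[0,-25,0],[8,0,0]],
    [1,[0,-30,0],[8,0,0]],
    [1,[0,-35,0],[8,0,0]],
    [1,[0,-40,0],[8,0,0]]
  ]
}}

```text
time_s: 1.75
tool_pos: [0.4264, -0.1095, 0.3402]
tcp_rot: [-0.081, 1.569, 0.081]
ft_force: [2.3, 0.4, 0.8]
finger_gap: 0.0939
```

```bash
python3 - <<'E'
from h import *
show()
t=target_rot(np.radians(4.8))
rel([.4546,-.356,.23],t)
E
```

```text
t 1.75 tcp [ 0.4264 -0.1095  0.3402] zaxis [0.995 0.103 0.001] xaxis [ 0.001 -0.    -1.   ] F [2.27 0.35 0.76] gap 0.0939 q [-0.51  -0.353  1.891  0.     1.604 -0.613]
shift cm [ 11.03 -24.81   0.26] turn [1.1  0.03 0.01]
```

Request:
{"name": "apply_moves", "arguments": {
  "plan": [
    [1,[2,-5,0.2],[1,0,0]],
    [1,[4,-10,0.2],[1,0,0]],
    [1,[6,-15,0.2],[1,0,0]],
    [1,[9,-20,0.2],[1,0,0]],
    [1,[11,-24,0.2],[1,0,0]],
    [1,[11,-24.5,0.2],[1,0,0]],
    [1,[11,-24.5,0.2],[1,0,0]]
  ]
}}

```text
time_s: 2.45
tool_pos: [0.4528, -0.3521, 0.2278]
tcp_rot: [-0.063, 1.573, 0.068]
ft_force: [-0.3, 0.2, -0.0]
finger_gap: 0.0939
```

```bash
python3 - <<'E'
from h import *
show(); m=env.camera_model("wrist")
cv2.imwrite("pics/w1.png",env.capture("wrist"))
print(proj(m,[[.4546,-.356,.073]]))
np.save("w1.npy",m,allow_pickle=True)
E
```

```text
t 2.45 tcp [ 0.4528 -0.3521  0.2278] zaxis [ 0.997  0.083 -0.003] xaxis [-0.003  0.003 -1.   ] F [-0.27  0.17 -0.03] gap 0.0939 q [-0.858  0.052  1.732 -0.     1.362 -0.942]
[[318.93171164 182.07269574]]
```

View pics/w1.png

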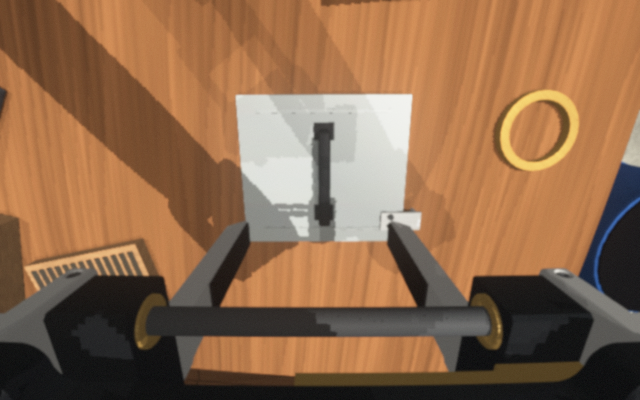

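```bash
python3 - <<'E'
from h import *
m=np.load("w1.npy",allow_pickle=True).item()
im=cv2.imread("pics/w1.png")
g=cv2.cvtColor(im,cv2.COLOR_BGR2GRAY)[100:240,300:350]
mask=(g<80).astype(np.uint8)
n,l,s,c=cv2.connectedComponentsWithStats(mask);i=1+s[1:,4].argmax();print(s[i],c[i]+[300,100])
for row in range(120,230,6):
    xs=np.where(l[row-100]==i)[0]+300
    if len(xs): print(row,xs.min(),xs.max()+1,onz(m,[[(xs.min()+xs.max()+1)/2,row+.5]],.079)[0,:2].round(4), )
ys,xs=np.where(l==i)
print(onz(m,[[324,ys.min()+100],[324,ys.max()+101]],.079)[:,:2])
crop("pics/w1.png","pics/w1a.png",225,85,430,250,3.5)
E
```

```text
[  14   24   19  102 1302] [323.42165899 173.63824885]
126 315 333 [ 0.4547 -0.2904]
132 315 333 [ 0.4553 -0.2969]
138 314 332 [ 0.4548 -0.3036]
144 318 329 [ 0.4559 -0.3103]
150 318 329 [ 0.4565 -0.317 ]
156 318 329 [ 0.4571 -0.3239]
162 318 329 [ 0.4577 -0.3308]
168 319 329 [ 0.4589 -0.3378]
174 319 329 [ 0.4596 -0.3449]
180 319 329 [ 0.4602 -0.352 ]
186 319 329 [ 0.4609 -0.3593]
192 319 329 [ 0.4615 -0.3667]
198 319 329 [ 0.4622 -0.3741]
204 318 331 [ 0.4635 -0.3816]
210 315 333 [ 0.4636 -0.3893]
216 315 333 [ 0.4642 -0.397 ]
222 319 330 [ 0.4656 -0.4048]
[[ 0.45445218 -0.28764089]
 [ 0.46536439 -0.40943023]]
```

View pics/w1a.png

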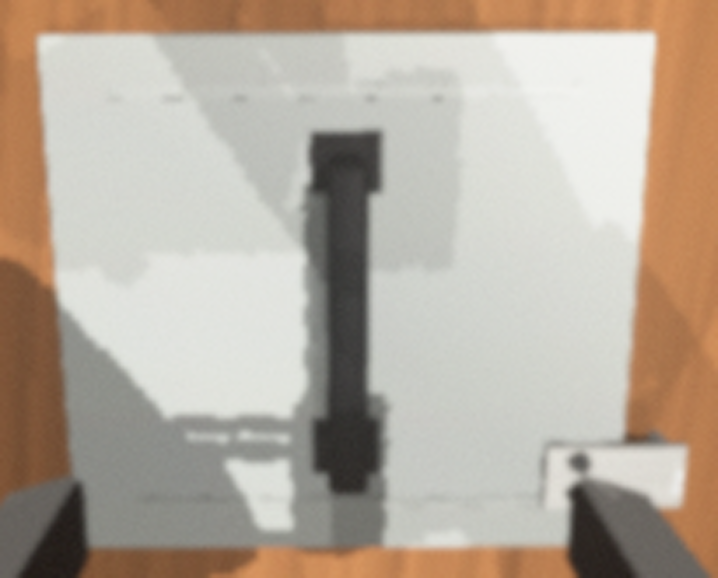

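```bash
python3 - <<'E'
from h import *
m=np.load("w1.npy",allow_pickle=True).item()
P=onz(m,np.array([(656,33),(622,547),(76,548),(38,36)])/3.5+[225,85],.033)[:,:2]
M=np.array([[.11,.1],[.11,-.1],[-.11,-.1],[-.11,.1]])
ce=P.mean(0);Q=P-ce
a=np.arctan2((M[:,0]*Q[:,1]-M[:,1]*Q[:,0]).sum(),(M*Q).sum());print(P,ce,np.degrees(a))
show()
t=target_rot(a); 
print([round(x,4) for x in(onz(m,[[324,180]],.079)[0])])
rel([.4585,-.350,.0545],t);rel([.457,-.353,.0545],t)
E
```

```text
[[ 0.56117782 -0.24515781]
 [ 0.58204891 -0.44331269]
 [ 0.36012221 -0.46253163]
 [ 0.34376318 -0.26447768]] [ 0.46177803 -0.35386995] 5.173086806510069
t 2.5 tcp [ 0.4534 -0.351   0.2291] zaxis [ 0.996  0.085 -0.001] xaxis [-0.002  0.002 -1.   ] F [-0.63  0.31 -0.73] gap 0.0942 q [-0.857  0.049  1.733  0.     1.363 -0.942]
[np.float64(0.4602), np.float64(-0.3514), np.float64(0.079)]
shift cm [1.746e+01 1.000e-02 5.400e-01] turn [-0.31 -0.08 -0.13]
shift cm [17.46 -0.27  0.37] turn [-0.31 -0.08 -0.13]
```

Request:
{"name": "apply_moves", "arguments": {
  "plan": [
    [1,[4,0,0.5],[0,0,0]],
    [1,[8,0,0.5],[0,0,0]],
    [1,[12,0,0.5],[0,0,0]],
    [1,[14,0,0.5],[0,0,0]],
    [1,[14,0,0.5],[0,0,0]],
    [1,[14,0,0.5],[0,0,0]]
  ]
}}

```text
time_s: 3.1
tool_pos: [0.4597, -0.3501, 0.0918]
tcp_rot: [-0.07, 1.568, 0.068]
ft_force: [0.3, -0.4, 0.7]
finger_gap: 0.0937
```

```bash
python3 - <<'E'
from h import *
show(); m=env.camera_model("wrist")
cv2.imwrite("pics/w2.png",env.capture("wrist"))
print(proj(m,[[.4585,-.352,.079],[.4585,-.352,.054]]))
np.save("w2.npy",m,allow_pickle=True)
show()
E
```

```text
t 3.1 tcp [ 0.4597 -0.3501  0.0918] zaxis [0.996 0.087 0.001] xaxis [ 0.001 -0.001 -1.   ] F [ 0.3  -0.42  0.66] gap 0.0937 q [-0.847  0.207  1.825  0.     1.108 -0.935]
[[315.06779271 228.81783936]
 [315.32587364 215.96315772]]
t 3.15 tcp [ 0.4601 -0.3508  0.0927] zaxis [0.996 0.087 0.002] xaxis [ 0.003 -0.003 -1.   ] F [ 0.64 -0.03  0.4 ] gap 0.0939 q [-0.847  0.207  1.824  0.     1.107 -0.935]
```

View pics/w2.png

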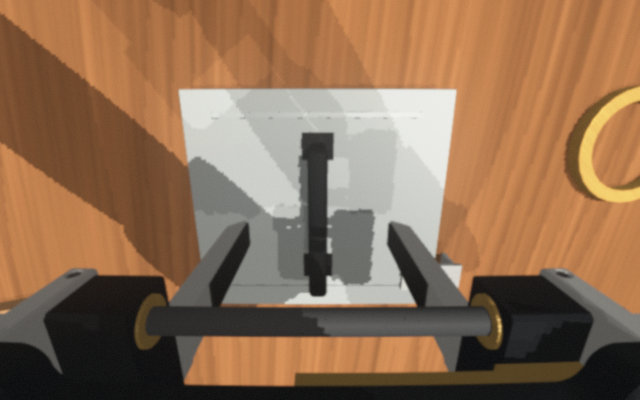

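```bash
python3 - <<'E'
from h import *
m=np.load("w2.npy",allow_pickle=True).item()
P=onz(m,[[317.5,150],[317.5,148],[317.5,297],[317,200]],.079);print(P)
P=onz(m,[[180,90],[456,90],[317,133],[317,276]],.033);print(P)
rel([.460,-.352,.0545],target_rot(np.radians(5)))
E
```

```text
[[ 0.4553081  -0.29527716  0.079     ]
 [ 0.45519276 -0.29395543  0.079     ]
 [ 0.4652751  -0.40954335  0.079     ]
 [ 0.45799683 -0.33010617  0.079     ]]
[[ 0.34450341 -0.26438741  0.033     ]
 [ 0.56000599 -0.24543545  0.033     ]
 [ 0.4542978  -0.28847436  0.033     ]
 [ 0.46576819 -0.42073314  0.033     ]]
shift cm [ 3.82 -0.11 -0.03] turn [-0.    0.13  0.17]
```

Request:
{"name": "apply_moves", "arguments": {
  "plan": [
    [1,[2,-0.1,0],[0,0,0]],
    [1,[3.8,-0.1,0],[0,0,0]],
    [1,[3.8,-0.1,0],[0,0,0]],
    [-1,[3.8,-0.1,0],[0,0,0]],
    [-1,[3.8,-0.1,0],[0,0,0]],
    [-1,[3.8,-0.1,0],[0,0,0]],
    [-1,[3.8,-0.1,0],[0,0,0]],
    [-1,[3.8,-0.1,0],[0,0,0]]
  ]
}}

```text
time_s: 3.95
tool_pos: [0.4592, -0.3516, 0.0527]
tcp_rot: [-0.068, 1.569, 0.067]
ft_force: [-0.5, 0.7, -0.8]
finger_gap: 0.0573
```

Request:
{"name": "apply_moves", "arguments": {
  "plan": [
    [-1,[0,0,0],[0,0,0]],
    [-1,[0,0,0],[0,0,0]],
    [-1,[0,0,0],[0,0,0]]
  ]
}}

```text
time_s: 4.25
tool_pos: [0.4589, -0.3514, 0.0522]
tcp_rot: [-0.068, 1.57, 0.068]
ft_force: [0.2, -0.3, -0.5]
finger_gap: 0.0335
```

```bash
python3 - <<'E'
from h import *
show(); 
E
```

```text
t 4.25 tcp [ 0.4589 -0.3514  0.0522] zaxis [ 0.996  0.086 -0.   ] xaxis [-0.  0. -1.] F [ 0.22 -0.3  -0.53] gap 0.0335 q [-0.849  0.267  1.837 -0.     1.038 -0.936]
```

Fingers are slow (~8 cm/s); keep closing.

Request:
{"name": "apply_moves", "arguments": {
  "plan": [
    [-1,[0,0,0],[0,0,0]],
    [-1,[0,0,0],[0,0,0]],
    [-1,[0,0,0],[0,0,0]],
    [-1,[0,0,0],[0,0,0]],
    [-1,[0,0,0],[0,0,0]]
  ]
}}

```text
time_s: 4.75
tool_pos: [0.459, -0.3514, 0.0522]
tcp_rot: [-0.068, 1.57, 0.068]
ft_force: [1.2, 0.1, 0.2]
finger_gap: 0.0138
```

```bash
python3 - <<'E'
from h import *
show(); 
E
```

```text
t 4.75 tcp [ 0.459  -0.3514  0.0522] zaxis [0.996 0.086 0.   ] xaxis [ 0.  0. -1.] F [1.24 0.06 0.19] gap 0.0138 q [-0.849  0.267  1.837  0.     1.038 -0.936]
```

Request:
{"name": "apply_moves", "arguments": {
  "plan": [
    [-1,[-1,0,0],[0,0,0]],
    [-1,[-4,0,0],[0,0,0]],
    [-1,[-8,0,0],[0,0,0]],
    [-1,[-12,0,0],[0,0,0]],
    [-1,[-16,0,0],[0,0,0]],
    [-1,[-20,0,0],[0,0,0]],
    [-1,[-23,0,0],[0,0,0]],
    [-1,[-24,0,0],[0,0,0]]
  ]
}}

```text
time_s: 5.55
tool_pos: [0.4597, -0.3522, 0.2963]
tcp_rot: [-0.071, 1.566, 0.064]
ft_force: [0.1, 0.2, -3.9]
finger_gap: 0.0136
```

```bash
python3 - <<'E'
from h import *
show(); m=env.camera_model("wrist")
cv2.imwrite("pics/w3.png",env.capture("wrist"))
cv2.imwrite("pics/s3.png",env.capture("side"))
np.save("w3.npy",m,allow_pickle=True)
show()
rel([.5535,.004,.295],target_rot(np.radians(9.4)))
E
```

```text
t 5.55 tcp [ 0.4597 -0.3522  0.2963] zaxis [0.996 0.086 0.003] xaxis [ 0.004 -0.004 -1.   ] F [ 0.06  0.2  -3.88] gap 0.0136 q [-0.849  0.014  1.647 -0.     1.475 -0.936]
t 5.65 tcp [ 0.4591 -0.3516  0.2933] zaxis [0.996 0.086 0.001] xaxis [ 0.001 -0.001 -1.   ] F [-0.47 -0.35 -3.66] gap 0.0138 q [-0.849  0.016  1.65  -0.     1.474 -0.936]
shift cm [-0.22 34.61 12.47] turn [-4.45  0.06  0.09]
```

View pics/w3.png

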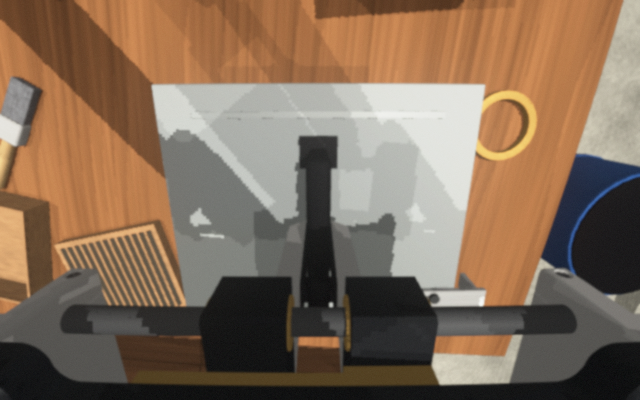

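View pics/s3.png

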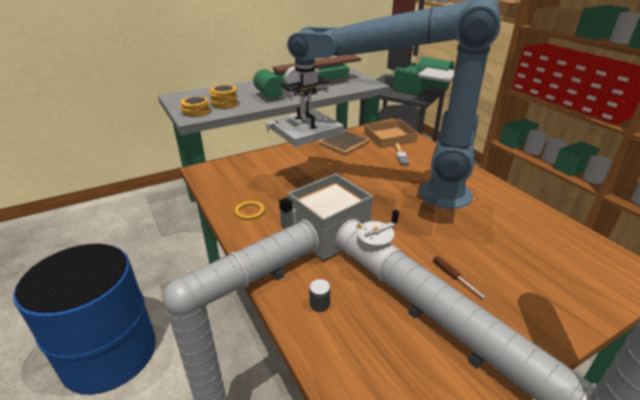

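```bash
python3 - <<'E'
from h import *
m=np.load("w3.npy",allow_pickle=True).item()
T=m['camera_from_world'];c=-T[:3,:3].T@T[:3,3];print("cam",c)
print(onz(m,[[153,85],[485,85],[318,85]],.275))
# box corners visible for tcp offsets
ce=np.array([.554,.004]);a=np.radians(9.4);Rb=R.from_euler('z',a).as_matrix()[:2,:2]
pts=[np.r_[ce+Rb@np.array(p),z] for p,z in(((-.105,-.095),.18),((.105,-.095),.18),((.132,-.068),.175),((.105,.095),.18),((-.105,.095),.18))]
for tx,ty in((.5,-.25),(.52,-.22),(.53,-.18)):
    off=np.array([.4597-tx,-.352-ty,0]); print(tx,ty,proj(m,np.array(pts)+off).round(0).tolist())
E
```

```text
cam [ 0.45250059 -0.2681648   0.47381191]
[[ 0.34431403 -0.26502357  0.275     ]
 [ 0.56182987 -0.24607478  0.275     ]
 [ 0.45221898 -0.25630926  0.275     ]]
0.5 -0.25 [[293.0, 35.0], [520.0, 18.0], [547.0, -14.0], [535.0, -239.0], [270.0, -225.0]]
0.52 -0.22 [[270.0, 68.0], [491.0, 51.0], [519.0, 19.0], [504.0, -200.0], [243.0, -182.0]]
0.53 -0.18 [[258.0, 110.0], [472.0, 93.0], [498.0, 63.0], [483.0, -145.0], [229.0, -125.0]]
```

```bash
python3 - <<'E'
from h import *
rel([.53,-.21,.295],target_rot(np.radians(9.4)))
E
```

```text
shift cm [-0.19 13.5   8.28] turn [-4.45  0.06  0.09]
```

Request:
{"name": "apply_moves", "arguments": {
  "plan": [
    [-1,[-0.1,2,1],[-1,0,0]],
    [-1,[-0.2,5,3],[-2,0,0]],
    [-1,[-0.2,8,5],[-3.5,0,0]],
    [-1,[-0.2,11,7],[-4.5,0,0]],
    [-1,[-0.2,13,8],[-4.5,0,0]],
    [-1,[-0.2,13.5,8.3],[-4.5,0,0]],
    [-1,[-0.2,13.5,8.3],[-4.5,0,0]],
    [-1,[-0.2,13.5,8.3],[-4.5,0,0]]
  ]
}}

```text
time_s: 6.45
tool_pos: [0.5293, -0.2102, 0.2928]
tcp_rot: [-0.128, 1.569, 0.13]
ft_force: [-0.9, -1.1, -4.3]
finger_gap: 0.0136
```

```bash
python3 - <<'E'
from h import *
show(); m=env.camera_model("wrist")
cv2.imwrite("pics/w4.png",env.capture("wrist"))
np.save("w4.npy",m,allow_pickle=True)
cv2.imwrite("pics/t4.png",env.capture("top"))
show()
crop("pics/w4.png","pics/w4a.png",140,0,540,130,2)
crop("pics/t4.png","pics/t4a.png",225,110,425,260,4)
E
```

```text
t 6.45 tcp [ 0.5293 -0.2102  0.2928] zaxis [ 0.987  0.163 -0.002] xaxis [-0.002  0.001 -1.   ] F [-0.87 -1.07 -4.26] gap 0.0136 q [-5.770e-01 -2.000e-03  1.669e+00 -1.000e-03  1.477e+00 -7.410e-01]
t 6.55 tcp [ 0.5294 -0.2107  0.2936] zaxis [ 0.987  0.163 -0.001] xaxis [-0.001  0.    -1.   ] F [-0.06 -0.55 -3.89] gap 0.0137 q [-0.578 -0.003  1.668 -0.     1.477 -0.741]
```

View pics/w4a.png

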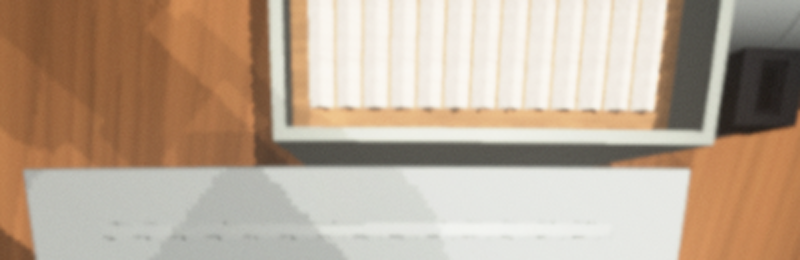

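View pics/t4a.png

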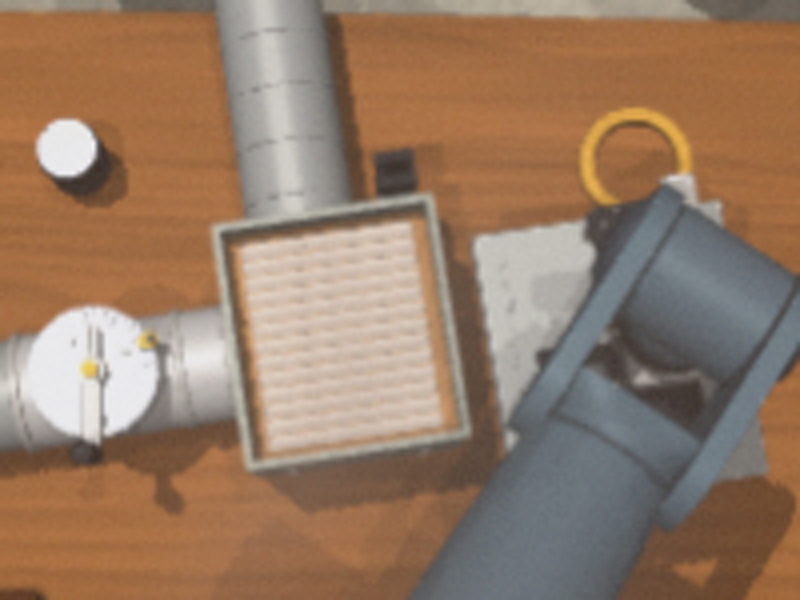

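View pics/w4.png

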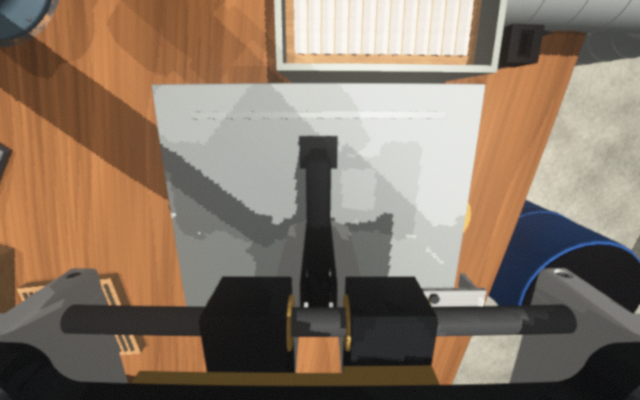

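```bash
python3 - <<'E'
from h import *
crop("pics/w4.png","pics/w4b.png",480,15,560,90,8)
crop("pics/w4.png","pics/w4c.png",260,50,320,95,12)
crop("pics/w4.png","pics/w4d.png",430,60,500,100,10)
E
```

```text
(no output)
```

View pics/w4b.png

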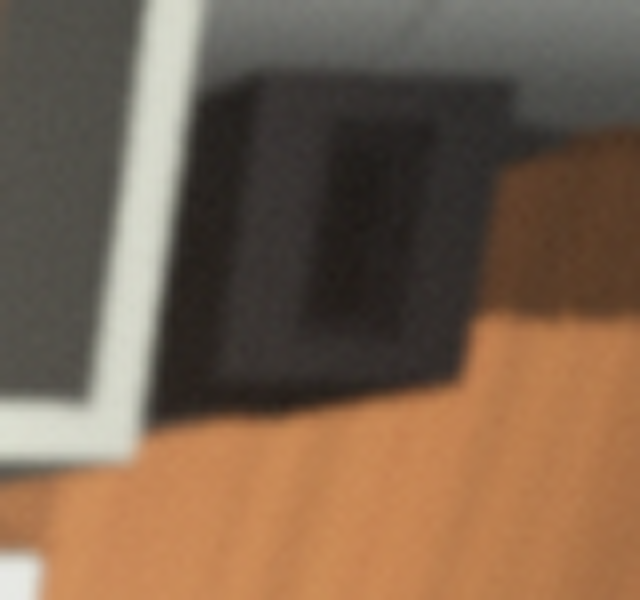

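View pics/w4c.png

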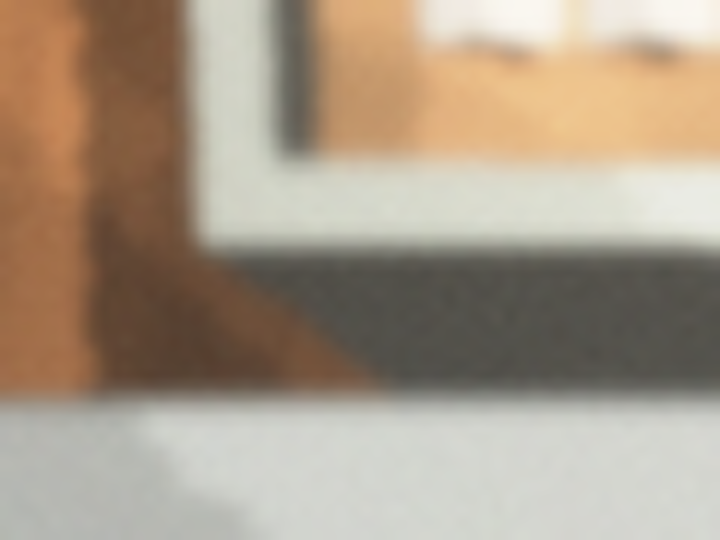

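View pics/w4d.png

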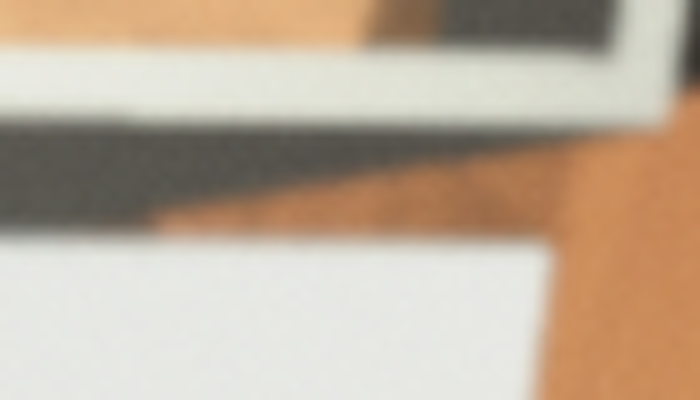

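```bash
python3 - <<'E'
from h import *
m=np.load("w4.npy",allow_pickle=True).item()
zt=.293-.0522+.033
L=onz(m,[[152.3,83.8],[485.3,84.2]],zt); B=onz(m,[[276.5,70.6],[497,72.4]],.18); S=onz(m,[[525.75,43.5]],.175)[0]
print("lid far corners",L,np.linalg.norm(L[1]-L[0]),"box",B,np.linalg.norm(B[1]-B[0]),"slot",S)
def fr(a): return R.from_euler('z',a).as_matrix()[:2,:2]
al=np.arctan2(*(L[1]-L[0])[[1,0]]);ab=np.arctan2(*(B[1]-B[0])[[1,0]]);print("yaws",np.degrees([al,ab]))
lc=L[:,:2].mean(0)-fr(al)@[0,.1]
bc=B[:,:2].mean(0)-fr(ab)@[0,-.095]
print("lid c",lc,"box c",bc,"slot in box",fr(ab).T@(S[:2]-bc))
print("box c from slot",S[:2]-fr(ab)@[.132,-.068])
s,p,r=st();print("lid - tcp in lid frame",fr(al).T@(lc-p[:2]))
# slot+corner yaw
for z in(.2738,.277): 
  print(z,np.linalg.norm(np.diff(onz(m,[[152.3,83.8],[485.3,84.2]],z),axis=0)))
m=env.camera_model("top")
c=np.array([(213,228),(433,196),(468,436),(250,470)])/4+[225,110]
P=onz(m,c,.18)[:,:2];print("top box",P.mean(0),np.degrees(np.arctan2(*(P[1]-P[2]+P[0]-P[3])[::-1])))
print(P)
E
```

```text
lid far corners [[ 0.40748882 -0.13158814  0.2738    ]
 [ 0.621475   -0.09636637  0.2738    ]] 0.2168655264650999 box [[ 0.4723781  -0.10294868  0.18      ]
 [ 0.67922343 -0.06906359  0.18      ]] 0.20960245662436608 slot [ 0.70125031 -0.03825369  0.175     ]
yaws [9.34697877 9.30347308]
lid c [ 0.5307232  -0.21264954] box c [0.56044272 0.00774423] slot in box [ 0.13151921 -0.06815632]
box c from slot [0.55999352 0.00751223]
lid - tcp in lid frame [ 0.00097061 -0.00213518]
0.2738 0.2168655264650999
0.277 0.21334229720212977
top box [0.55429374 0.00468551] 9.023407918721746
[[ 0.64161807  0.11414538]
 [ 0.67139378 -0.07231109]
 [ 0.46707305 -0.10249521]
 [ 0.43709004  0.07940298]]
```

```bash
python3 - <<'E'
from h import *
show();rel([.5588,.0094,.2935],target_rot(np.radians(9.35)))
E
```

```text
t 6.55 tcp [ 0.5294 -0.2107  0.2936] zaxis [ 0.987  0.163 -0.001] xaxis [-0.001  0.    -1.   ] F [-0.06 -0.55 -3.89] gap 0.0137 q [-0.578 -0.003  1.668 -0.     1.477 -0.741]
shift cm [1.000e-02 2.124e+01 6.480e+00] turn [ 0.01 -0.05 -0.02]
```

Request:
{"name": "apply_moves", "arguments": {
  "plan": [
    [-1,[0,2,0.7],[0,0,0]],
    [-1,[0,5,1.6],[0,0,0]],
    [-1,[0,9,2.8],[0,0,0]],
    [-1,[0,13,4],[0,0,0]],
    [-1,[0,17,5.2],[0,0,0]],
    [-1,[0,20,6.1],[0,0,0]],
    [-1,[0,21.2,6.5],[0,0,0]],
    [-1,[0,21.2,6.5],[0,0,0]]
  ]
}}

```text
time_s: 7.35
tool_pos: [0.5594, 0.0104, 0.2942]
tcp_rot: [-0.131, 1.567, 0.13]
ft_force: [-0.1, 0.3, -3.9]
finger_gap: 0.0137
```

Request:
{"name": "apply_moves", "arguments": {
  "plan": [
    [-1,[1,0,0],[0,0,0]],
    [-1,[2.5,0,0],[0,0,0]],
    [-1,[4,0,0],[0,0,0]],
    [-1,[5,0,0],[0,0,0]],
    [-1,[5,0,0],[0,0,0]],
    [-1,[5,0,0],[0,0,0]],
    [-1,[5,0,0],[0,0,0]]
  ]
}}

```text
time_s: 8.05
tool_pos: [0.5598, 0.0099, 0.2451]
tcp_rot: [-0.13, 1.565, 0.129]
ft_force: [0.7, 0.4, -4.3]
finger_gap: 0.0137
```

```bash
python3 - <<'E'
from h import *
show()
cv2.imwrite("pics/w5.png",env.capture("wrist"))
cv2.imwrite("pics/s5.png",env.capture("side"))
cv2.imwrite("pics/t5.png",env.capture("top"))
rel([.5588,.0094,.2435],target_rot(np.radians(9.35)))
crop("pics/s5.png","pics/s5a.png",250,120,420,260,4.5)
crop("pics/t5.png","pics/t5a.png",225,110,425,260,4)
E
```

```text
t 8.05 tcp [0.5598 0.0099 0.2451] zaxis [0.986 0.164 0.001] xaxis [ 0.001 -0.    -1.   ] F [ 0.67  0.43 -4.26] gap 0.0137 q [-0.185  0.002  1.751 -0.     1.387 -0.35 ]
shift cm [ 0.16 -0.05 -0.1 ] turn [0.11 0.08 0.03]
```

View pics/w5.png

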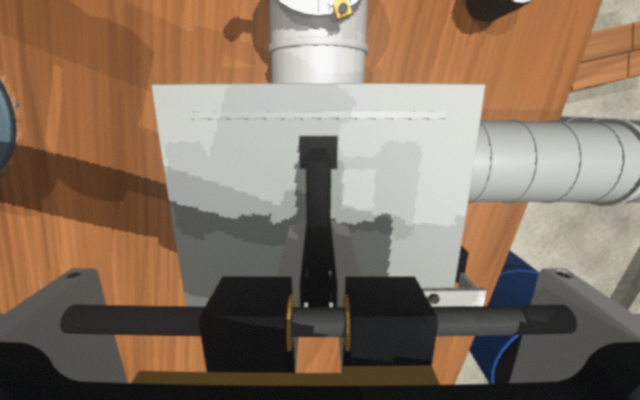

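View pics/s5a.png

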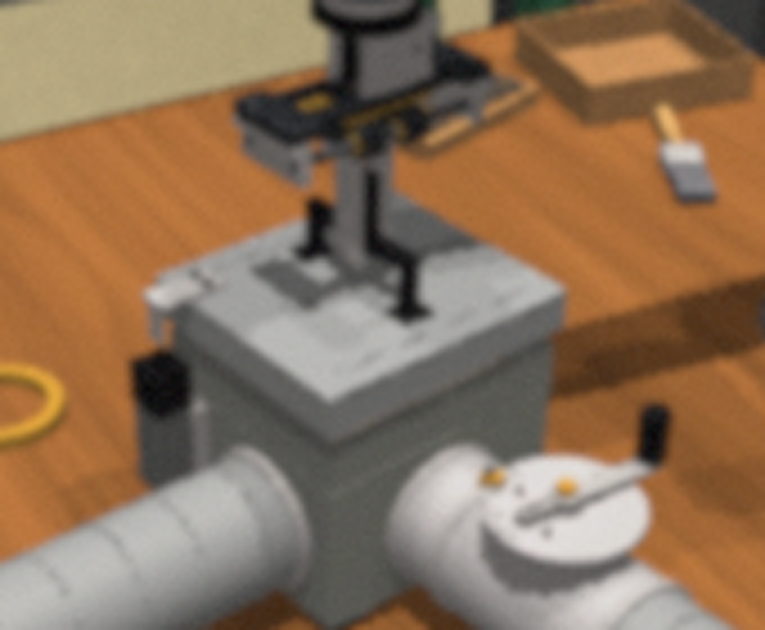

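View pics/t5a.png

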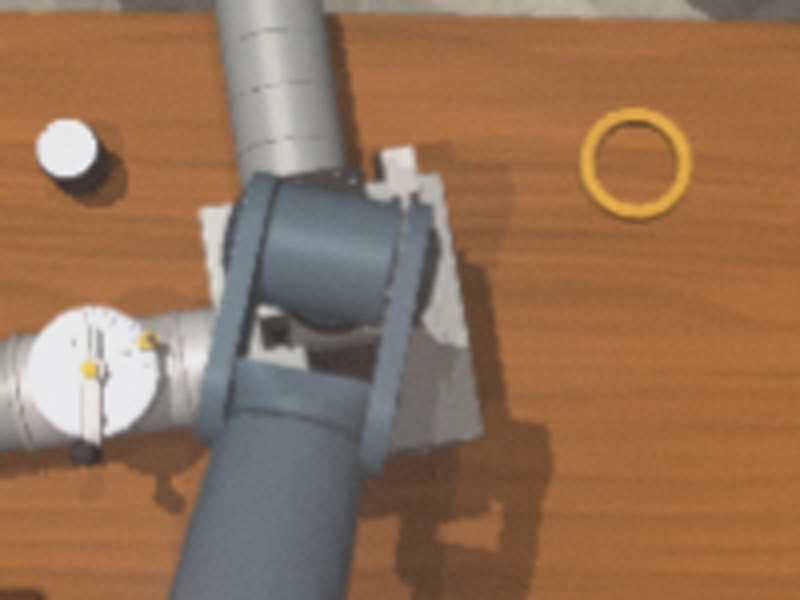

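```bash
python3 - <<'E'
from h import *
m=env.camera_model("top")
c=np.array([(201,208),(441,175),(483,435)])/4+[225,110]
P=onz(m,c,.2435-.0522+.033)[:,:2];print(P,(P[0]+P[2])/2, [np.linalg.norm(P[i]-P[i+1]) for i in(0,1)])
s=env.camera_model("side")
print(proj(s,[[0,0,0]]))
show()
E
```

```text
[[ 0.64934613  0.12014203]
 [ 0.67925478 -0.07659629]
 [ 0.46516158 -0.11136665]] [0.55725386 0.00438769] [np.float64(0.19899872903868773), np.float64(0.2168983030913489)]
[[444.95848479 193.4942165 ]]
t 8.2 tcp [0.5597 0.0101 0.2451] zaxis [0.986 0.164 0.001] xaxis [ 0.001 -0.    -1.   ] F [-0.11  0.43 -4.97] gap 0.0135 q [-1.850e-01  1.000e-03  1.752e+00 -0.000e+00  1.387e+00 -3.500e-01]
```

Request:
{"name": "apply_moves", "arguments": {
  "plan": [
    [-1,[0.4,-0.05,-0.15],[0,0,0]],
    [-1,[0.8,-0.05,-0.15],[0,0,0]],
    [-1,[1.1,-0.05,-0.15],[0,0,0]],
    [-1,[1.3,-0.05,-0.15],[0,0,0]],
    [-1,[1.5,-0.05,-0.15],[0,0,0]],
    [-1,[1.6,-0.05,-0.15],[0,0,0]]
  ]
}}

```text
time_s: 8.8
tool_pos: [0.5579, 0.0093, 0.228]
tcp_rot: [-0.129, 1.567, 0.13]
ft_force: [0.1, -0.1, -3.9]
finger_gap: 0.0137
```

```bash
python3 - <<'E'
from h import *
show();print(env.state()['torque'])
E
```

```text
t 8.8 tcp [0.5579 0.0093 0.228 ] zaxis [ 0.986  0.164 -0.   ] xaxis [-0.  0. -1.] F [ 0.14 -0.1  -3.89] gap 0.0137 q [-0.186  0.011  1.773 -0.     1.358 -0.351]
[-0.0596265   0.07408123 -0.02175285]
```

Request:
{"name": "apply_moves", "arguments": {
  "plan": [
    [-1,[0.15,0,0],[0,0,0]],
    [-1,[0.3,0,0],[0,0,0]],
    [-1,[0.45,0,0],[0,0,0]],
    [-1,[0.6,0,0],[0,0,0]],
    [-1,[0.6,0,0],[0,0,0]]
  ]
}}

```text
time_s: 9.3
tool_pos: [0.5578, 0.0094, 0.2219]
tcp_rot: [-0.129, 1.567, 0.13]
ft_force: [-0.4, -0.0, -5.1]
finger_gap: 0.0137
```

```bash
python3 - <<'E'
from h import *
show();print(env.state()['torque'])
cv2.imwrite("pics/s6.png",env.capture("side"))
crop("pics/s6.png","pics/s6a.png",260,160,340,240,8)
E
```

```text
t 9.3 tcp [0.5578 0.0094 0.2219] zaxis [ 0.986  0.164 -0.001] xaxis [-0.001  0.    -1.   ] F [-0.36 -0.04 -5.12] gap 0.0137 q [-0.186  0.016  1.779  0.     1.347 -0.351]
[ 0.00270536  0.06278974 -0.03366347]
```

View pics/s6a.png

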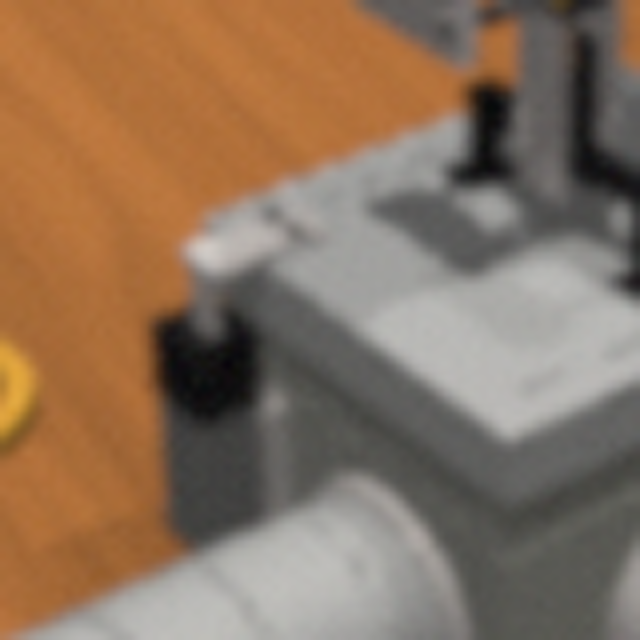

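Request:
{"name": "apply_moves", "arguments": {
  "plan": [
    [-1,[0.2,0,0],[0,0,0]],
    [-1,[0.4,0,0],[0,0,0]],
    [-1,[0.6,0,0],[0,0,0]],
    [-1,[0.8,0,0],[0,0,0]],
    [-1,[0.8,0,0],[0,0,0]]
  ]
}}

```text
time_s: 9.85
tool_pos: [0.5577, 0.0094, 0.2138]
tcp_rot: [-0.129, 1.568, 0.13]
ft_force: [0.5, -0.1, -4.1]
finger_gap: 0.0135
```

```bash
python3 - <<'E'
from h import *
show();print(env.state()['torque'])
E
```

```text
t 9.85 tcp [0.5577 0.0094 0.2138] zaxis [ 0.986  0.164 -0.001] xaxis [-0.001  0.    -1.   ] F [ 0.54 -0.08 -4.06] gap 0.0135 q [-0.186  0.023  1.787 -0.     1.332 -0.351]
[-0.10688335  0.10408735 -0.03451372]
```

No resistance; tip is 11 mm into the slot. 11.6 mm left; slow down near the end.

Request:
{"name": "apply_moves", "arguments": {
  "plan": [
    [-1,[0.3,0,0],[0,0,0]],
    [-1,[0.6,0,0],[0,0,0]],
    [-1,[0.8,0,0],[0,0,0]],
    [-1,[0.9,0,0],[0,0,0]],
    [-1,[1.0,0,0],[0,0,0]],
    [-1,[1.05,0,0],[0,0,0]],
    [-1,[1.1,0,0],[0,0,0]],
    [-1,[1.1,0,0],[0,0,0]]
  ]
}}

```text
time_s: 10.65
tool_pos: [0.5579, 0.0093, 0.2033]
tcp_rot: [-0.13, 1.567, 0.129]
ft_force: [-0.5, -0.2, -4.0]
finger_gap: 0.0136
```

```bash
python3 - <<'E'
from h import *
show();print(env.state()['torque'])
E
```

```text
t 10.65 tcp [0.5579 0.0093 0.2033] zaxis [ 0.986  0.164 -0.   ] xaxis [-0. -0. -1.] F [-0.51 -0.21 -4.01] gap 0.0136 q [-0.186  0.033  1.797 -0.     1.312 -0.351]
[-0.01237116  0.08957904  0.01210968]
```

Request:
{"name": "apply_moves", "arguments": {
  "plan": [
    [-1,[0.05,0,0],[0,0,0]],
    [-1,[0.1,0,0],[0,0,0]],
    [-1,[0.13,0,0],[0,0,0]],
    [-1,[0.15,0,0],[0,0,0]],
    [-1,[0.15,0,0],[0,0,0]]
  ]
}}

```text
time_s: 11.15
tool_pos: [0.558, 0.0093, 0.2022]
tcp_rot: [-0.13, 1.567, 0.129]
ft_force: [-0.8, 0.2, -1.5]
finger_gap: 0.0137
```

```bash
python3 - <<'E'
from h import *
show();print(env.state()['torque'])
E
```

```text
t 11.15 tcp [0.558  0.0093 0.2022] zaxis [0.986 0.164 0.   ] xaxis [ 0. -0. -1.] F [-0.81  0.21 -1.46] gap 0.0137 q [-0.186  0.034  1.798 -0.     1.309 -0.351]
[0.01169883 0.37010174 0.01341518]
```

Request:
{"name": "apply_moves", "arguments": {
  "plan": [
    [-1,[0.05,0,0],[0,0,0]],
    [-1,[0.1,0,0],[0,0,0]],
    [-1,[0.1,0,0],[0,0,0]]
  ]
}}

```text
time_s: 11.45
tool_pos: [0.558, 0.0093, 0.2022]
tcp_rot: [-0.13, 1.567, 0.129]
ft_force: [-5.8, 0.1, 5.7]
finger_gap: 0.0139
```

```bash
python3 - <<'E'
from h import *
show();print(env.state()['torque'])
E
```

```text
t 11.45 tcp [0.558  0.0093 0.2022] zaxis [0.986 0.164 0.   ] xaxis [ 0. -0. -1.] F [-5.76  0.09  5.7 ] gap 0.0139 q [-0.186  0.034  1.798 -0.     1.309 -0.351]
[ 0.06706736  1.06655629 -0.04828713]
```

Request:
{"name": "apply_moves", "arguments": {
  "plan": [
    [-1,[-0.1,0,0],[0,0,0]],
    [0,[-0.1,0,0],[0,0,0]],
    [0,[-0.1,0,0],[0,0,0]],
    [0,[-0.1,0,0],[0,0,0]],
    [0,[-0.1,0,0],[0,0,0]],
    [0,[-0.1,0,0],[0,0,0]]
  ]
}}

```text
time_s: 12.05
tool_pos: [0.5581, 0.0093, 0.2018]
tcp_rot: [-0.13, 1.567, 0.129]
ft_force: [1.4, -0.2, 0.2]
finger_gap: 0.0469
```

```bash
python3 - <<'E'
from h import *
show();print(env.state()['torque'])
E
```

```text
t 12.05 tcp [0.5581 0.0093 0.2018] zaxis [0.986 0.164 0.   ] xaxis [ 0. -0. -1.] F [ 1.44 -0.21  0.17] gap 0.0469 q [-0.187  0.034  1.799 -0.     1.309 -0.351]
[-0.04389839  0.06814228  0.00713919]
```

Request:
{"name": "apply_moves", "arguments": {
  "plan": [
    [0,[-1,0,0],[0,0,0]],
    [0,[-4,0,0],[0,0,0]],
    [0,[-8,0,0],[0,0,0]],
    [0,[-12,0,0],[0,0,0]],
    [0,[-15,3,0],[0,0,0]],
    [0,[-17,6,0],[0,0,0]],
    [0,[-17,6,0],[0,0,0]],
    [0,[-17,6,0],[0,0,0]]
  ]
}}

```text
time_s: 12.85
tool_pos: [0.5481, 0.0687, 0.3724]
tcp_rot: [-0.131, 1.566, 0.13]
ft_force: [-0.4, -0.3, -0.2]
finger_gap: 0.0469
```

```bash
python3 - <<'E'
from h import *
show(); m=env.camera_model("wrist"); np.save("w7.npy",m,allow_pickle=True)
cv2.imwrite("pics/w7.png",env.capture("wrist"))
cv2.imwrite("pics/s7.png",env.capture("side"))
crop("pics/s7.png","pics/s7a.png",250,150,420,270,4.5)
show()
E
```

```text
t 12.85 tcp [0.5481 0.0687 0.3724] zaxis [0.986 0.165 0.001] xaxis [ 0.001 -0.001 -1.   ] F [-0.43 -0.27 -0.2 ] gap 0.0469 q [-0.08  -0.073  1.598 -0.     1.616 -0.246]
t 12.95 tcp [0.5478 0.0679 0.3705] zaxis [ 0.987  0.164 -0.002] xaxis [-0.002 -0.    -1.   ] F [-0.31 -0.38 -0.16] gap 0.0471 q [-0.082 -0.072  1.6   -0.     1.616 -0.246]
```

View pics/w7.png

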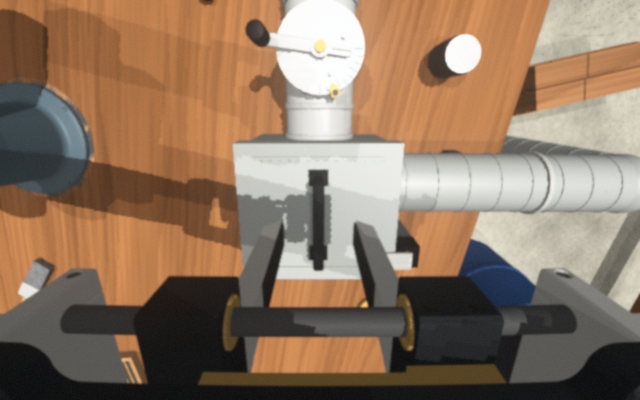

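View pics/s7a.png

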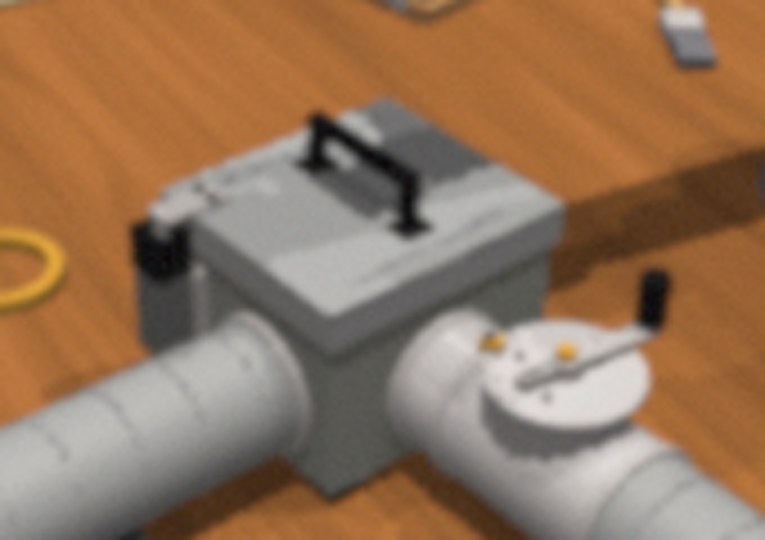

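Request:
{"name": "apply_moves", "arguments": {
  "plan": [
    [0,[1,2,-0.3],[0,0,0]],
    [0,[3,5,-0.8],[0,0,0]],
    [0,[5,8,-1.2],[0,0,0]],
    [0,[6,10,-1.2],[0,0,0]],
    [0,[6,10,-1.2],[0,0,0]],
    [0,[6,10,-1.2],[0,0,0]],
    [0,[6,10,-1.2],[0,0,0]]
  ]
}}

```text
time_s: 13.65
tool_pos: [0.5204, 0.164, 0.3121]
tcp_rot: [-0.129, 1.567, 0.128]
ft_force: [-1.3, -0.2, -0.5]
finger_gap: 0.0471
```

```bash
python3 - <<'E'
from h import *
show(); m=env.camera_model("wrist"); np.save("w8.npy",m,allow_pickle=True)
cv2.imwrite("pics/w8.png",env.capture("wrist"))
print(proj(m,[[.523,.2213,.153]]))
show()
E
```

```text
t 13.65 tcp [0.5204 0.164  0.3121] zaxis [0.987 0.163 0.   ] xaxis [ 0. -0. -1.] F [-1.35 -0.19 -0.5 ] gap 0.0471 q [ 0.098 -0.072  1.702 -0.     1.511 -0.066]
[[327.59916707 129.988821  ]]
t 13.7 tcp [0.5205 0.164  0.3123] zaxis [0.987 0.162 0.001] xaxis [ 0.001 -0.    -1.   ] F [ 0.7  -0.73  0.33] gap 0.0465 q [ 0.098 -0.072  1.702 -0.     1.51  -0.066]
```

View pics/w8.png

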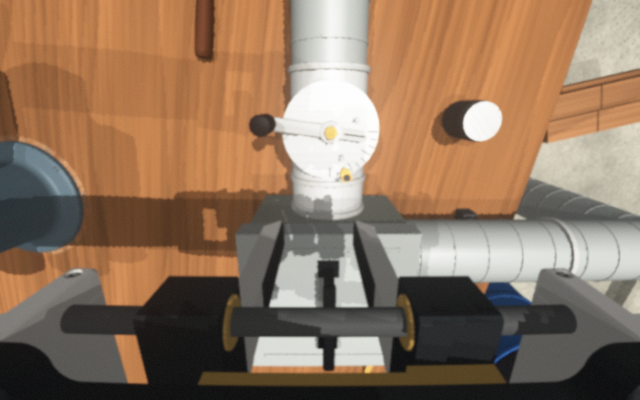

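```bash
python3 - <<'E'
from h import *
crop("pics/w8.png","pics/w8a.png",240,70,390,190,5.3)
E
```

```text
(no output)
```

View pics/w8a.png

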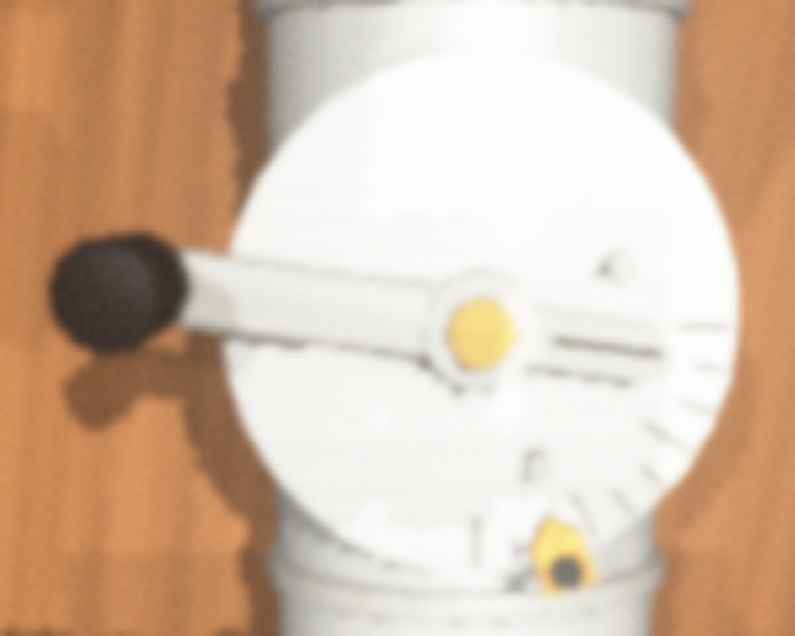

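```bash
python3 - <<'E'
from h import *
m=np.load("w8.npy",allow_pickle=True).item()
im=cv2.imread("pics/w8.png")
f=lambda p:np.array(p,float)/5.3+[240,70]
w=lambda p,z:onz(m,f(p),z)[:,:2]
# plate rim: clicks
rim=w([(228,330),(740,312),(485,55),(310,140),(660,140),(270,490),(300,520),(335,545),(690,470)],.153)
A=np.c_[2*rim,np.ones(len(rim))];s=np.linalg.lstsq(A,(rim**2).sum(1),rcond=None)[0];c=s[:2];print("plate c",c,"r",np.sqrt(s[2]+c@c),np.linalg.norm(rim-c,axis=1).round(4))
a=np.radians(9.35);Rb=R.from_euler('z',a).as_matrix()[:2,:2]
def th(P,C): 
    d=Rb.T@(P-C); return np.arctan2(-d[1],d[0]),np.linalg.norm(d)
capz=.172
print("cap",w([(481,333)],capz),w([(481,333)],.165))
for C in(c,):
  for n,p,z in(("clip tip",(557,520),.160),("clip screw",(567,571),.162),("tick0",(705,327),.153),("tick90",(477,540),.153),("pointer",(657,357),.161),("knobtop",(112,290),.206)):
    P=w([p],z)[0]; print(n,P.round(4),np.round(th(P,C),4))
k=w([(112,290)],.206)[0];d=Rb.T@(k-c);print("theta knob",np.arctan2(d[1],-d[0]))
E
```

```text
plate c [0.52718573 0.21754264] r 0.05627031117496575 [0.0549 0.0566 0.0582 0.055  0.0557 0.0574 0.0569 0.0563 0.0554]
cap [[0.52603179 0.22028454]] [[0.5264414  0.21970715]]
clip tip [0.5504 0.182 ] [1.1558 0.0424]
clip screw [0.5545 0.1715] [1.1994 0.0536]
tick0 [0.575 0.228] [-0.0518  0.049 ]
tick90 [0.5343 0.1732] [1.5747 0.0449]
pointer [0.5646 0.2206] [0.0828 0.0376]
knobtop [0.4564 0.2198] [-2.9461  0.0708]
theta knob 0.19548207506728651
```

```bash
python3 - <<'E'
from h import *
show();rel([.455,.2197,.27],target_rot(np.radians(90.75)))
E
```

```text
t 13.7 tcp [0.5205 0.164  0.3123] zaxis [0.987 0.162 0.001] xaxis [ 0.001 -0.    -1.   ] F [ 0.7  -0.73  0.33] gap 0.0465 q [ 0.098 -0.072  1.702 -0.     1.51  -0.066]
shift cm [ 4.22  6.56 -5.56] turn [-8.14e+01  3.00e-02  5.00e-02]
```

Request:
{"name": "apply_moves", "arguments": {
  "plan": [
    [0,[0,1,-1],[-8,0,0]],
    [0,[0,2,-2],[-16,0,0]],
    [0,[0,3,-3],[-24,0,0]],
    [0,[0,4,-4],[-32,0,0]],
    [0,[0,5,-5],[-40,0,0]],
    [0,[0,6.5,-5.5],[-48,0,0]],
    [0,[0,6.5,-5.5],[-56,0,0]],
    [0,[0,6.5,-5.5],[-64,0,0]]
  ]
}}

```text
time_s: 14.5
tool_pos: [0.4553, 0.2199, 0.3125]
tcp_rot: [-0.998, 1.329, 0.997]
ft_force: [0.2, -0.2, -0.7]
finger_gap: 0.0469
```

```bash
python3 - <<'E'
from h import *
show();rel([.455,.2197,.29],target_rot(np.radians(90.75)))
E
```

```text
t 14.5 tcp [0.4553 0.2199 0.3125] zaxis [0.28  0.96  0.001] xaxis [ 0.001  0.    -1.   ] F [ 0.15 -0.24 -0.75] gap 0.0469 q [ 0.225 -0.173  1.794 -0.     1.52  -1.062]
shift cm [ 2.25  0.03 -0.03] turn [-17.01   0.02   0.08]
```

Request:
{"name": "apply_moves", "arguments": {
  "plan": [
    [0,[1,0,0],[-8,0,0]],
    [0,[2,0,0],[-16,0,0]],
    [0,[4,0,0],[-17,0,0]],
    [0,[4,0,0],[-17,0,0]],
    [0,[4,0,0],[-17,0,0]],
    [0,[4,0,0],[-17,0,0]]
  ]
}}

```text
time_s: 15.1
tool_pos: [0.4557, 0.2201, 0.2731]
tcp_rot: [-1.215, 1.204, 1.213]
ft_force: [-0.5, -1.1, 0.3]
finger_gap: 0.0468
```

```bash
python3 - <<'E'
from h import *
show(); m=env.camera_model("wrist"); np.save("w9.npy",m,allow_pickle=True)
cv2.imwrite("pics/w9.png",env.capture("wrist"))
print(proj(m,[[.455,.2197,.206],[.5255,.2205,.172]]))
rel([.455,.2197,.171],target_rot(np.radians(90.75)))
E
```

```text
t 15.1 tcp [0.4557 0.2201 0.2731] zaxis [-0.007  1.     0.   ] xaxis [ 0.002  0.    -1.   ] F [-0.47 -1.14  0.31] gap 0.0468 q [ 0.226 -0.152  1.846 -0.     1.446 -1.352]
[[317.63872342 200.38333399]
 [317.98001237 252.1035928 ]]
shift cm [10.22  0.09 -0.05] turn [-0.34  0.03  0.12]
```

View pics/w9.png

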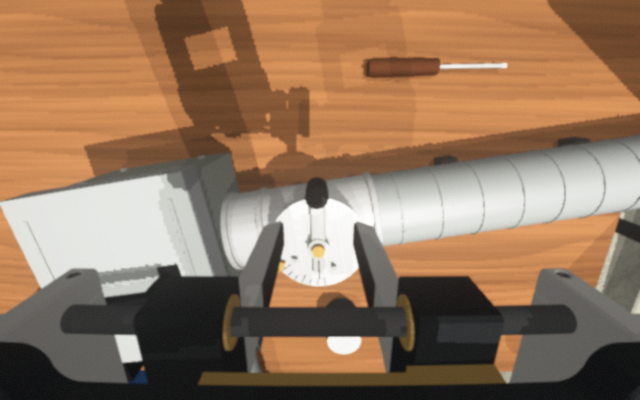

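Request:
{"name": "apply_moves", "arguments": {
  "plan": [
    [0,[3,0.05,0],[0,0,0]],
    [0,[6,0.05,0],[0,0,0]],
    [0,[8.5,0.05,0],[0,0,0]],
    [0,[10.1,0.05,0],[0,0,0]],
    [0,[10.1,0.05,0],[0,0,0]],
    [0,[10.1,0.05,0],[0,0,0]]
  ]
}}

```text
time_s: 15.75
tool_pos: [0.4551, 0.2204, 0.1719]
tcp_rot: [-1.215, 1.204, 1.214]
ft_force: [-0.1, 0.1, 0.5]
finger_gap: 0.047
```

Request:
{"name": "apply_moves", "arguments": {
  "plan": [
    [-1,[0,0,0],[0,0,0]],
    [-1,[0,0,0],[0,0,0]],
    [-1,[0,0,0],[0,0,0]],
    [-1,[0,0,0],[0,0,0]],
    [-1,[0,0,0],[0,0,0]],
    [-1,[0,0,0],[0,0,0]]
  ]
}}

```text
time_s: 16.35
tool_pos: [0.4548, 0.2201, 0.1715]
tcp_rot: [-1.216, 1.205, 1.214]
ft_force: [-1.2, -3.2, 4.8]
finger_gap: 0.021
```

```bash
python3 - <<'E'
from h import *
show();print(env.state()['torque'])
E
```

```text
t 16.35 tcp [0.4548 0.2201 0.1715] zaxis [-0.008  1.    -0.   ] xaxis [ 0.001 -0.    -1.   ] F [-1.16 -3.2   4.81] gap 0.021 q [ 2.260e-01 -6.500e-02  1.954e+00 -1.000e-03  1.252e+00 -1.352e+00]
[-0.31507827  0.23865613 -0.03624105]
```

```bash
cat >> h.py <<'E'
def arc(C,phis,rad=None):
    s,p,r=st(); C=np.array([*C,p[2]])
    d=p-C
    for f in phis:
        q=C+R.from_euler('z',-f,degrees=True).apply(d)
        print(f,(r.inv().apply(q-p)*100).round(2))
E
python3 - <<'E'
from h import *
arc((.5262,.2203),range(4,33,4))
E
```

```text
4 [-0.   -0.02  0.5 ]
8 [-0.   -0.07  0.99]
12 [-0.   -0.16  1.48]
16 [-0.   -0.29  1.97]
20 [-0.   -0.44  2.44]
24 [-0.   -0.63  2.9 ]
28 [-0.   -0.85  3.35]
32 [-0.   -1.11  3.78]
```

Request:
{"name": "apply_moves", "arguments": {
  "plan": [
    [-1,[0,-0.02,0.5],[4,0,0]],
    [-1,[0,-0.07,1.0],[8,0,0]],
    [-1,[0,-0.16,1.48],[12,0,0]],
    [-1,[0,-0.29,1.97],[16,0,0]],
    [-1,[0,-0.44,2.44],[20,0,0]],
    [-1,[0,-0.63,2.9],[24,0,0]],
    [-1,[0,-0.85,3.35],[28,0,0]],
    [-1,[0,-1.1,3.78],[32,0,0]]
  ]
}}

```text
time_s: 17.15
tool_pos: [0.4655, 0.258, 0.1715]
tcp_rot: [-0.793, 1.421, 0.791]
ft_force: [-1.3, -3.9, 5.3]
finger_gap: 0.0214
```

```bash
python3 - <<'E'
from h import *
show();print(env.state()['torque'])
cv2.imwrite("pics/w10.png",env.capture("wrist"));show()
s,p,r=st(); d=p[:2]-[.5262,.2203];print(189.35-np.degrees(np.arctan2(d[1],d[0]))%360)
arc((.5262,.2203),range(4,26,4))
E
```

```text
t 17.15 tcp [0.4655 0.258  0.1715] zaxis [ 0.526  0.851 -0.   ] xaxis [ 0.001 -0.001 -1.   ] F [-1.26 -3.91  5.34] gap 0.0214 q [ 2.930e-01  2.000e-03  1.888e+00 -1.000e-03  1.250e+00 -7.230e-01]
[-0.70994856  0.18171142 -0.07895841]
t 17.2 tcp [0.4658 0.2584 0.1715] zaxis [0.528 0.85  0.   ] xaxis [ 0.001 -0.    -1.   ] F [ 0.33 -0.46  4.01] gap 0.0214 q [ 2.940e-01  3.000e-03  1.888e+00 -1.000e-03  1.250e+00 -7.210e-01]
41.64164210233898
4 [ 0.   -0.02  0.5 ]
8 [ 0.   -0.08  0.99]
12 [ 0.   -0.17  1.48]
16 [ 0.   -0.29  1.97]
20 [ 0.   -0.45  2.44]
24 [ 0.   -0.64  2.9 ]
```

View pics/w10.png

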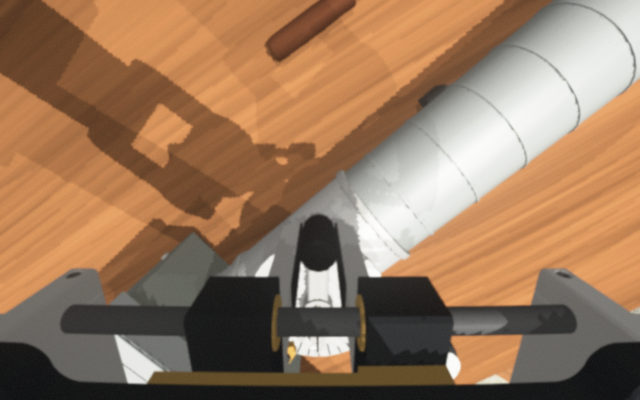

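Request:
{"name": "apply_moves", "arguments": {
  "plan": [
    [-1,[0,-0.02,0.5],[4,0,0]],
    [-1,[0,-0.08,1.0],[8,0,0]],
    [-1,[0,-0.17,1.48],[12,0,0]],
    [-1,[0,-0.29,1.97],[16,0,0]],
    [-1,[0,-0.45,2.44],[20,0,0]],
    [-1,[0,-0.64,2.9],[24,0,0]],
    [-1,[0,-0.64,2.9],[24,0,0]]
  ]
}}

```text
time_s: 17.9
tool_pos: [0.4864, 0.2793, 0.1715]
tcp_rot: [-0.471, 1.519, 0.47]
ft_force: [-1.2, -2.7, 5.9]
finger_gap: 0.0213
```

```bash
python3 - <<'E'
from h import *
show();print(env.state()['torque'])
cv2.imwrite("pics/w11.png",env.capture("wrist"));cv2.imwrite("pics/s11.png",env.capture("side"));cv2.imwrite("pics/t11.png",env.capture("top"))
s,p,r=st(); d=p[:2]-[.5262,.2203];print(189.35-np.degrees(np.arctan2(d[1],d[0]))%360)
crop("pics/w11.png","pics/w11a.png",240,190,400,390,3)
crop("pics/s11.png","pics/s11a.png",340,200,420,260,9)
crop("pics/t11.png","pics/t11a.png",215,160,285,230,8)
E
```

```text
t 17.9 tcp [0.4864 0.2793 0.1715] zaxis [0.825 0.565 0.   ] xaxis [ 0.001 -0.001 -1.   ] F [-1.2  -2.68  5.94] gap 0.0213 q [ 3.200e-01  7.100e-02  1.818e+00 -1.000e-03  1.252e+00 -2.810e-01]
[-0.60508713  0.17820644 -0.25959026]
65.27065178586749
```

View pics/w11a.png

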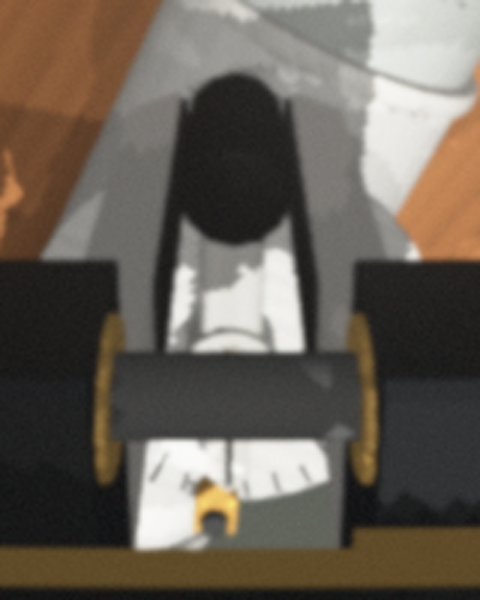

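View pics/s11a.png

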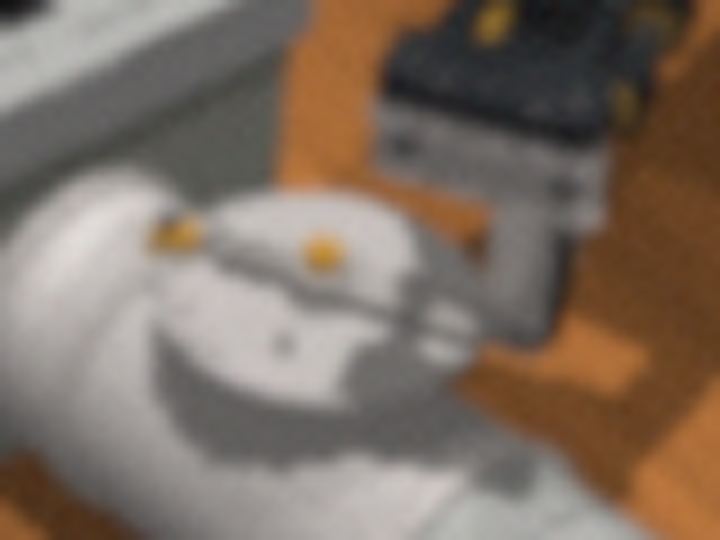

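View pics/t11a.png

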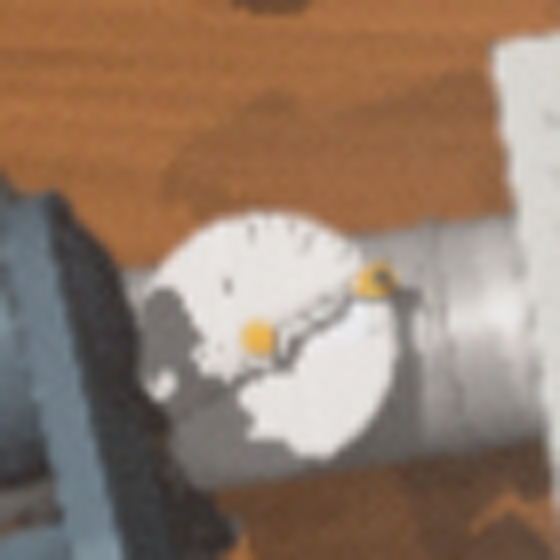

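```bash
python3 - <<'E'
from h import *
np.save("w11.npy",env.camera_model("wrist"),allow_pickle=True)
crop("pics/w11.png","pics/w11b.png",285,330,355,375,11)
E
```

```text
(no output)
```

View pics/w11b.png

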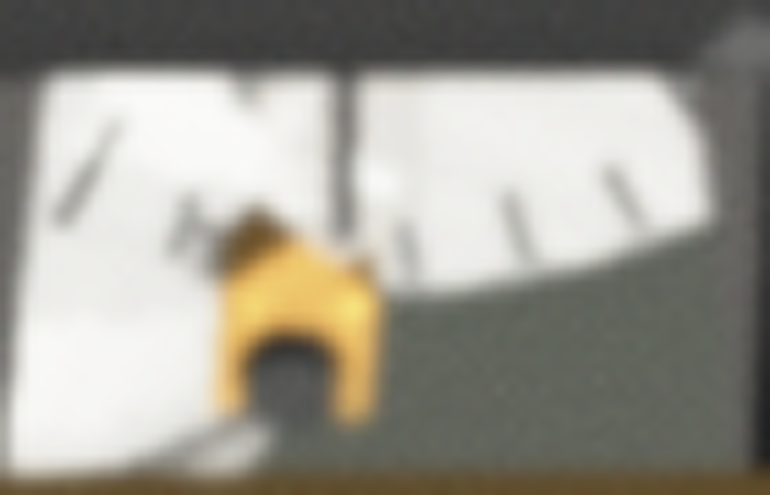

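```bash
python3 - <<'E'
from h import *
m=np.load("w11.npy",allow_pickle=True).item()
C=np.array([.5262,.2203])
for n,p,z in(("groove",(345,100),.163),("groove end",(345,235),.162),("clip pt",(285,240),.162),("clip mid",(301,300),.162),("screw",(292,370),.162),("clip L",(222,300),.162),("clip R",(380,300),.162)):
    P=onz(m,np.array(p)/11+[285,330],z)[0,:2];d=P-C
    print(n,P.round(4),"theta",round(9.35-np.degrees(np.arctan2(d[1],d[0])),2),"r",round(np.linalg.norm(d),4))
E
```

```text
groove [0.5407 0.1988] theta 65.44 r 0.0259
groove end [0.5484 0.1875] theta 65.29 r 0.0396
clip pt [0.5449 0.1845] theta 71.68 r 0.0404
clip mid [0.5492 0.1804] theta 69.39 r 0.046
screw [0.5525 0.1743] theta 69.59 r 0.053
clip L [0.5443 0.177 ] theta 76.68 r 0.0469
clip R [0.5541 0.1838] theta 61.95 r 0.046
```

```bash
python3 - <<'E'
from h import *
show();arc((.5262,.2203),(2,3.8))
E
```

```text
t 18.05 tcp [0.4863 0.2793 0.1715] zaxis [0.825 0.566 0.001] xaxis [ 0.001 -0.    -1.   ] F [-0.42 -3.54  5.71] gap 0.0216 q [ 3.190e-01  7.000e-02  1.818e+00 -1.000e-03  1.252e+00 -2.820e-01]
2 [ 0.   -0.01  0.25]
3.8 [ 0.   -0.02  0.47]
```

Request:
{"name": "apply_moves", "arguments": {
  "plan": [
    [-1,[0,-0.01,0.25],[2,0,0]],
    [-1,[0,-0.02,0.47],[3.8,0,0]],
    [-1,[0,-0.02,0.47],[3.8,0,0]],
    [-1,[0,-0.02,0.47],[3.8,0,0]]
  ]
}}

```text
time_s: 18.45
tool_pos: [0.4901, 0.2816, 0.1715]
tcp_rot: [-0.42, 1.529, 0.419]
ft_force: [-1.5, -3.5, 5.0]
finger_gap: 0.0212
```

```bash
python3 - <<'E'
from h import *
show();np.save("w12.npy",env.camera_model("wrist"),allow_pickle=True)
cv2.imwrite("pics/w12.png",env.capture("wrist"));
s,p,r=st(); d=p[:2]-[.5262,.2203];print(189.35-np.degrees(np.arctan2(d[1],d[0]))%360)
crop("pics/w12.png","pics/w12b.png",285,330,355,375,11)
E
```

```text
t 18.45 tcp [0.4901 0.2816 0.1715] zaxis [0.86 0.51 0.  ] xaxis [ 0.001 -0.001 -1.   ] F [-1.52 -3.47  5.  ] gap 0.0212 q [ 3.210e-01  8.100e-02  1.807e+00 -1.000e-03  1.253e+00 -2.140e-01]
68.86926936058154
```

View pics/w12b.png

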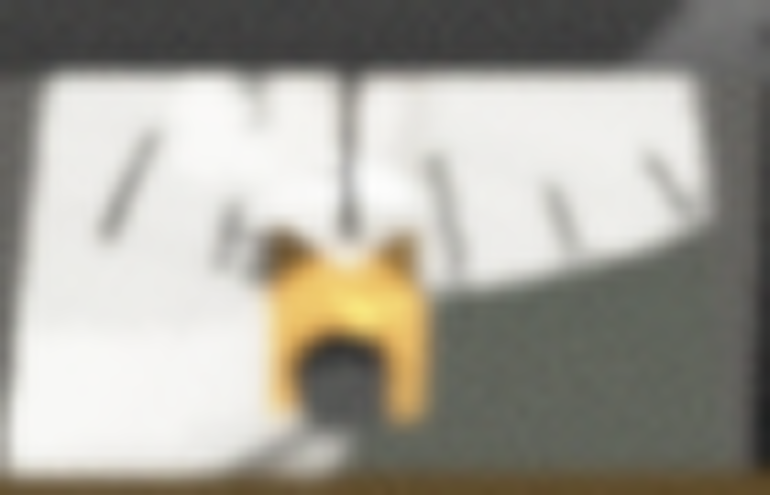

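Request:
{"name": "apply_moves", "arguments": {
  "plan": [
    [-0.3,[0,0,0],[0,0,0]],
    [-0.1,[0,0,0],[0,0,0]],
    [0.1,[0,0,0],[0,0,0]],
    [0.1,[0,0,0],[0,0,0]],
    [0.1,[0,0,0],[0,0,0]],
    [0.1,[0,0,0],[0,0,0]]
  ]
}}

```text
time_s: 19.1
tool_pos: [0.4897, 0.282, 0.1706]
tcp_rot: [-0.419, 1.53, 0.419]
ft_force: [-0.5, -0.2, -0.2]
finger_gap: 0.0517
```

```bash
python3 - <<'E'
from h import *
show()
cv2.imwrite("pics/w13.png",env.capture("wrist"));
crop("pics/w13.png","pics/w13b.png",270,190,380,375,3.2)
E
```

```text
t 19.1 tcp [0.4897 0.282  0.1706] zaxis [ 0.86  0.51 -0.  ] xaxis [-0.  0. -1.] F [-0.48 -0.16 -0.2 ] gap 0.0517 q [ 0.322  0.082  1.808  0.     1.252 -0.213]
```

View pics/w13b.png

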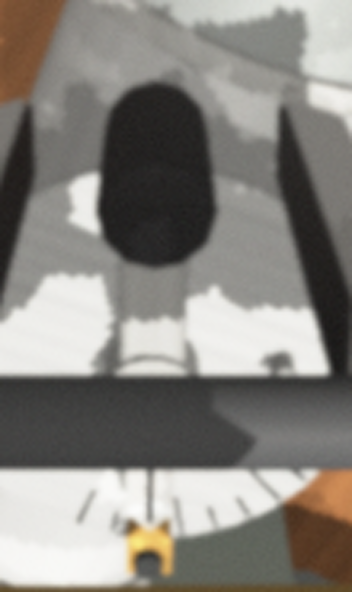

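Still aligned after release. Lift straight up, back off, and take final looks.

Request:
{"name": "apply_moves", "arguments": {
  "plan": [
    [0.1,[-2,0,0],[0,0,0]],
    [0.1,[-5,0,0],[0,0,0]],
    [0.1,[-9,0,0],[0,0,0]],
    [0.1,[-13,0,0],[0,0,0]],
    [0.1,[-15,-4,0],[0,0,0]],
    [0.1,[-15,-8,0],[0,0,0]],
    [0.1,[-15,-11,0],[0,0,0]],
    [0.1,[-15,-11,0],[0,0,0]]
  ]
}}

```text
time_s: 19.95
tool_pos: [0.5472, 0.1847, 0.3207]
tcp_rot: [-0.416, 1.53, 0.415]
ft_force: [0.5, 0.4, -0.5]
finger_gap: 0.0514
```

Request:
{"name": "apply_moves", "arguments": {
  "plan": [
    [0.1,[0,0,0],[0,0,0]],
    [0.1,[0,0,0],[0,0,0]],
    [0.1,[0,0,0],[0,0,0]]
  ]
}}

```text
time_s: 20.25
tool_pos: [0.5453, 0.1884, 0.3207]
tcp_rot: [-0.42, 1.53, 0.421]
ft_force: [-0.4, -0.1, 1.4]
finger_gap: 0.0516
```

```bash
python3 - <<'E'
from h import *
show();m=env.camera_model("wrist");np.save("w14.npy",m,allow_pickle=True)
cv2.imwrite("pics/w14.png",env.capture("wrist"));cv2.imwrite("pics/s14.png",env.capture("side"))
u=proj(m,[[.5262,.2203,.16]])[0].astype(int);print(u)
x0=max(0,u[0]-60);y0=max(0,u[1]-50)
crop("pics/w14.png","pics/w14b.png",x0,y0,x0+120,y0+100,6)
print(x0,y0)
crop("pics/s14.png","pics/s14a.png",250,150,420,270,4.5)
E
```

```text
t 20.25 tcp [0.5453 0.1884 0.3207] zaxis [ 0.86   0.511 -0.   ] xaxis [-0.  0. -1.] F [-0.38 -0.1   1.41] gap 0.0516 q [ 0.136  0.002  1.616  0.     1.524 -0.4  ]
[317 146]
257 96
```

View pics/w14b.png

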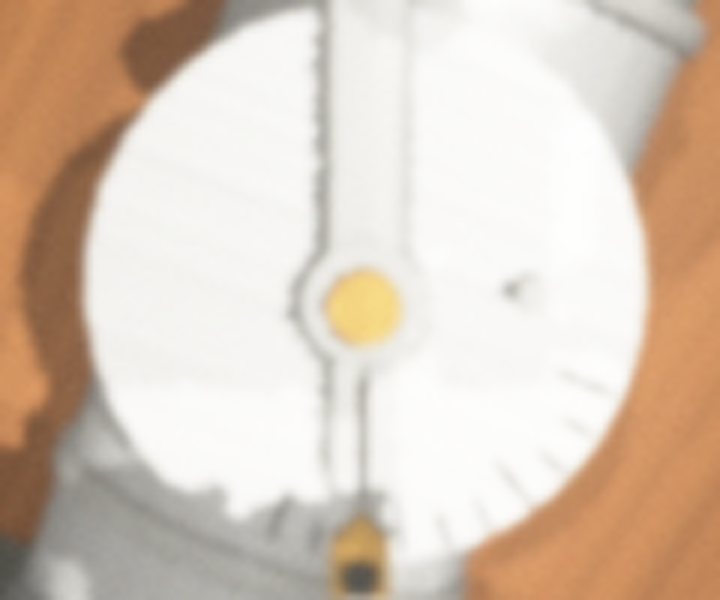

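View pics/s14a.png

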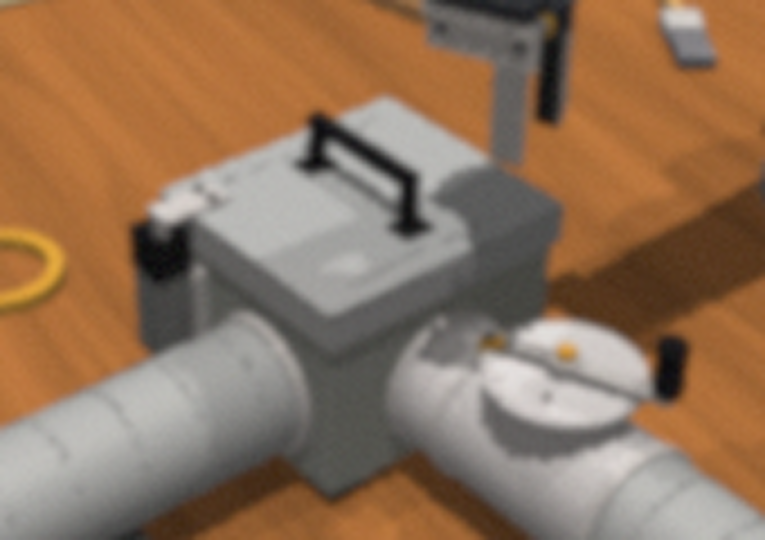

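View pics/w14.png

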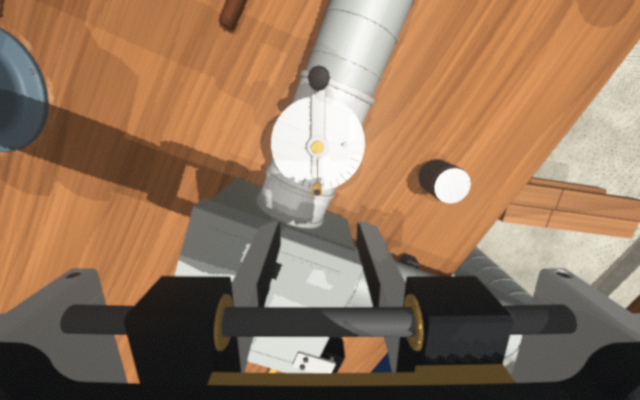

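```bash
python3 - <<'E'
from plant import env
print(env.hand_in())
E
```

```text
the job is handed in; nothing more can be done
None
```

The lid is back on the filter box and the damper pointer stands at the brass clip. I handed the job in at about 20 s of the 67 s allowed; no verdict is reported.

- **Lid:** It went down over the box and into the switch slot with no resistance. It touched at a tool height of 0.2022 m, exactly the height worked out for fully home, and I let go after a press of about 10 N. The last side view shows it flat with the tongue in the switch head.
- **Damper:** I gripped the knob and turned it from about 0.16 to about 1.20 rad, after one correction of about 4°. After release, the wrist view shows the pointer's centre line within about 1° of the clip's point.
- **Bystanders:** The arm did not touch the ring, tin or screwdriver. I made no separate measurement of their positions.
- **Checks that disagreed:**
  - The top camera placed things about 4–6 mm off from the wrist camera, so I worked from relative measurements.
  - Just before lowering, the top view put the lid about 3 mm too far in x. The fit met no resistance, so that reading was probably wrong.
  - My estimates of the clip's angle ranged from 67° to 72°. The direct view of the pointer against the clip settled it.

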